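# Pack the camera batteries and lock the case

### The job

Pack every camera battery that lies on the desk into the open yellow case, each resting on the case's floor and none on top of another. Then shut the lid and press its front edge down until the spring catch clicks and holds it shut by itself, and finally slide the shank of the orange-handled locking pin all the way through the outer steel lug, the lid's ear and the inner lug, until its handle is up against the outer lug, and let go. Leave the mouse, the roll of tape, the round lens cap and the stapler where they are.

Things in the scene. Friction and masses are not known exactly. Their poses are not given: they have to be found in the camera images.
- case: yellow open-topped case fixed to the grey desk mat (mat top 2 mm over the desk); outside 160 (own x) x 225 (own y) x 45 mm high, walls and floor 5 mm, so inside 150 x 215 x 40 mm deep. Origin: centre of its underside. Own -x is its front, toward the robot, with a red spring catch in the middle that stands out 20 mm; own +x side carries the lid's hinge. Two steel lugs, and when shut the lid's ear between them, stand out 35 mm from its front at the +y end
- lid (a joint): angle of the yellow lid in rad: 0 shut flat on the case, 1.85 fully open against its stop, leaning back past upright. A weak spring swings it open whenever it is let go unlatched (needs about 1 to 2 N at its front edge to hold it down). Below about 0.08 the bead under its front edge meets the catch; it takes about 10 N (up to 15) at the front edge to push past, and it clicks at about 0.04. Latched, it stays at about 0.01 when let go
- lid_hinge (a point): middle of the lid's hinge axis (axis along the case's y), 82 mm behind the case's centre and 46 mm above its underside. The lid is a plate 10 mm thick whose underside lies on the axis; it reaches 164 mm from the axis and is 229 mm wide; a 44 mm wide black lip in the middle reaches 178 mm
- lid_edge (a point): point on the lid's outer (when shut: upper) face, 160 mm from the hinge axis, 4 mm short of the front edge, in the middle of its width: the place to push; it moves with the lid. The lid's ear (case y +92 to +98 mm, 180 mm from the axis) stands 33 mm out of its inner face, so keep clear of it while the lid is open
- pin_hole (a point): centre of the 12 mm hole in the outer steel lug (6 mm thick, 34 x 30 mm) at the case's front left corner, on its outer (+y) face: case x -98, y +110, z +30 mm; axes as the case's. The pin goes in level along the case's -y. In line with it, 12 mm on, is the 13 mm hole of the latched lid's ear, and 30 mm on that of the inner lug. Let go, the pin droops a little
- pin_center (a point): centre of the handle of the locking pin: orange handle with black ribs 60 (own x) x 18 (own y) x 24 mm high; this point is half-way up, 12 mm above the underside. A steel shank 7 mm thick with round end stands out 60 mm from the +x end of the handle, on its centre line. It lies flat on the handle with the shank level; grasp the handle across its 18 mm
- pin_tip (a point): end of the locking pin's shank, 90 mm along own +x from the handle's centre
- battery_1_center (a point): camera battery, a dark grey block 56 x 38 x 21 mm lying flat; this point is its centre, 10.5 mm above its underside; its own x runs along the 56 mm, y along the 38 mm (grasp across these). It may be absent
- battery_2_center (a point): camera battery, a dark grey block 56 x 38 x 21 mm lying flat; this point is its centre, 10.5 mm above its underside; its own x runs along the 56 mm, y along the 38 mm (grasp across these). It may be absent
- battery_3_center (a point): camera battery, a dark grey block 56 x 38 x 21 mm lying flat; this point is its centre, 10.5 mm above its underside; its own x runs along the 56 mm, y along the 38 mm (grasp across these). It may be absent
- battery_4_center (a point): camera battery, a dark grey block 56 x 38 x 21 mm lying flat; this point is its centre, 10.5 mm above its underside; its own x runs along the 56 mm, y along the 38 mm (grasp across these). It may be absent
- battery_5_center (a point): camera battery, a dark grey block 56 x 38 x 21 mm lying flat; this point is its centre, 10.5 mm above its underside; its own x runs along the 56 mm, y along the 38 mm (grasp across these). It may be absent
- mouse: black computer mouse 106 x 60 x 32 mm, a bystander, to be left where it is
- masking_tape: roll of masking tape, 98 mm across, 19 mm high, lying flat, a bystander, to be left where it is
- lens_cap: black round lens cap 74 mm across, 8 mm high, a bystander, to be left where it is
- stapler: dark green stapler 126 x 36 x 43 mm, a bystander, to be left where it is
Not all that is in view belongs to the job. What is shaped like the part that bears battery_3_center but brown is not meant.

How it is judged:
By the outcome, as a careful person would: the job done as asked, in the order asked, and still so for the second after the job is handed in, with the robot touching nothing.
Of battery_1, battery_2, battery_3, battery_4, battery_5 only 3 to 5 are there at a start; the rules pass over those that are not, and their reading is None.
At some moment in a run one of battery_1, battery_2, battery_3, battery_4, battery_5 may be knocked a few centimetres aside while the robot is not near it.
It also fails if it takes over 210 s, if anything falls off the work surface, if the arm or the gripper's body presses on something with over 40 N, if the wrist force passes 120 N, or if a joint passes its speed limit or range.

### The arm

A 6-joint arm with a two-finger parallel gripper is mounted at the origin on a cart in front of the work surface, level with it; the furniture and walls round the work are solid. World frame = base frame: x ahead of the robot, y to its left, z up, the work surface at z = 0. Lengths are in m, angles in degrees, forces in N, time in s.
With the tool pointing down it reaches from about 0.35 to 0.875 m from the base axis. Payload 4.2 kg.
Tool frame: the origin (TCP) lies between the finger pads; the fingertips stand 8 mm ahead of it and the grasp point (between the pads) lies 11 mm behind it; z points along the fingers, y is the line along which they close (so a half turn about z gives the same grasp; the last joint's range is limited). The gripper opens to 87 mm and grips with 3 to 60 N. Pads are 19 mm wide; open, the fingers measure 117 mm over their backs; the gripper's body (75 mm by 190 mm) begins 51 mm behind the grasp point.
Start: joints at [79.847, 22.042, 0.453, 0, -68.411, -14.817], TCP at [0.264, 0.567, 0.231] pointing down, gripper open.
Joint ranges: [-179.83, 179.83], [-69.29, 118.12], [-61.27, 80.66], [-181.25, 117.63], [-171.15, -9.14], [-177.46, 177.46]. Speed limits (degrees/s): [159.86, 159.86, 180, 180, 180, 180].

### API

Orientations are given as a 3x3 rotation matrix whose columns are the frame's x, y, z axes.
In Python, from station import sense, capture, camera_model, finish_job, find_in gives the robot as it stands. The module is installed in compiled form; this text tells all that it offers.
- The arm moves only by the tool arm_command, never from a script. Its argument "motion" is a list of rows, each a list of 7 numbers: the finger opening in mm, from 0 to 87, then the shift along the tool's x, y, z in mm, then the turn, a rotation vector about the tool's x, y, z in rad. In form: [[jaw, dx, dy, dz, rx, ry, rz], ...]. A call has 1 to 8 rows; each row shifts and turns the commanded pose from where the row before left it, along the tool's axes as they then stand; what a row does not reach is not made up. A row lasts 1/10 s, in which the tool goes at most 50 mm and 8.59 degrees, less where a joint would pass 70% of its speed; a pose out of reach is approached as far as the arm can. A call with a gripper value outside its range is refused whole. The fingers move at their own pace and stop on an object; the grip force is fixed at half the most. Time passes only in rows, so rows that do not move let the fingers close. It gives the time, the measured TCP pose, the force, the opening and the grip force at its end, in the units of the state.
- sense(): the state, without advancing time (a new reading comes with each control period).
- capture(name): name is "side" or "top" or "wrist"; returns the picture (384x512x3 uint8, red, green, blue); there is no depth.
- camera_model(name): a dict with "fx", "fy", "cx", "cy" (pixels), "R" (3x3) and "t" (3): a world point X has camera coordinates R X + t. Camera axes: x right, y down, z forward; pixel columns grow to the right and rows downward; lengths in m; the calibration is good to about 2 mm. A picture is of the moment at which its call begins: read the wrist's pose just before it. camera_model takes no time and is no camera call; for the wrist camera it gives the pose at the moment of the call.
- finish_job(): hands the job in; it is judged then, once.
Trained networks look in the newest picture that a camera, given by its name, has taken for a name from the list of things; names that differ only in an ending like _2 or _b are one class to them, and where a whole thing is asked for, a point or a joint stands for the part that bears it (a point fixed in the world has none). Each returns a list of dicts, best first, with "p" (0 to 1); they miss things now and then, are a little off and sometimes report something else, mostly with a low value. They report only what shows in the picture. A call takes as long as a camera call. They do not tell look-alikes from the thing itself.
- find_in(target, camera): "location" ([row, column] in pixels, amid what is visible of it).
The state is a dict: "time_s": time; "joints": joint angles; "joint_velocities": joint speeds; "effort": joint torques, N m; "tcp_pos": TCP position; "ee_rot": TCP orientation; "wrist_force": force on the tool from outside, world axes, zero at the start; "moment": the same for the moment, N m; "gripper_width": opening from 0.0 (shut) to 1.0 (fully open); "gripper_force": force on a finger pad.
Only numpy, scipy, OpenCV 4.12 (cv2) and the standard library are available. Lean on these libraries where they do the work, as an engineer would, in place of code of your own. Each camera call takes 0.05 s, during which the arm holds its last target. There are 200 camera calls.

## Working session

There is one attempt and no reset: what is moved stays moved. The work goes in short steps, Python scripts to look and compute and a tool call to move; the robot and the scene stay as the last step left them, time stands still between calls to the robot, and variables do not carry over. Pictures are saved under pics/ and viewed, at most 14 in all, crops included, and the job is handed in when it is done.

Besides the shell and the picture viewer there is one more tool, called after ">>>" by a JSON object that holds its "name" and its "arguments". arm_command: Moves the arm, as the interface text tells. Its arguments: {"type":"object","properties":{"motion":{"type":"array"}},"required":["motion"]}

```bash
mkdir -p pics; cat > h.py <<'E'
import numpy as np, cv2
from station import sense, capture, camera_model, find_in
def snap(c,name):
    im=capture(c); cv2.imwrite(f'pics/{name}.png',im[:,:,::-1]); return im
def ray(c,rc,z,m=None):
    m=m or camera_model(c); R=np.array(m['R']);t=np.array(m['t'])
    d=R.T@np.array([(rc[1]-m['cx'])/m['fx'],(rc[0]-m['cy'])/m['fy'],1]); o=-R.T@t
    return o+d*(z-o[2])/d[2]
def proj(c,X,m=None):
    m=m or camera_model(c); p=np.array(m['R'])@np.array(X)+np.array(m['t'])
    return np.array([m['cy']+m['fy']*p[1]/p[2], m['cx']+m['fx']*p[0]/p[2]])
E
python3 - <<'E'
from h import *
s=sense(); print(s['time_s'],s['tcp_pos'],np.round(s['ee_rot'],3).tolist())
a=snap('top','top0'); 
for c in ['top','side','wrist']:
    m=camera_model(c); print(c,m['fx'],m['cx'],m['cy'],np.round(m['R'],3).tolist(),np.round(m['t'],3))
for n,z in [('battery_1_center',.0105),('pin_center',.012),('pin_tip',.012),('case',.02),('pin_hole',.03),('lid_edge',.2),('mouse',.02),('masking_tape',.01),('lens_cap',.005),('stapler',.03)]:
    for d in find_in(n,'top'): print(n,round(d['p'],2),np.round(d['location'],1),np.round(ray('top',d['location'],z),3))
b=snap('side','side0')
cv2.imwrite('pics/both0.png',cv2.resize(np.vstack([a])[:,:,::-1],(800,600)))
E
```

```text
0.0 [0.26354544 0.56606665 0.22946126] [[0.906, -0.422, -0.001], [-0.422, -0.906, -0.002], [0.0, 0.002, -1.0]]
top 355.07361864058765 253.76424895095755 198.7154507009611 [[0.001, -1.0, -0.015], [-0.998, -0.0, -0.056], [0.056, 0.015, -0.998]] [0.077 0.555 1.021]
side 439.6089674225546 254.22606024920893 197.60759080057747 [[0.923, -0.384, 0.006], [-0.199, -0.491, -0.848], [0.329, 0.782, -0.529]] [-0.508  0.195  1.268]
wrist 307.41615988641274 258.0929654740177 190.10553551036728 [[-0.423, -0.906, 0.003], [-0.877, 0.411, 0.249], [-0.227, 0.103, -0.968]] [ 0.623 -0.031  0.39 ]
battery_1_center 0.84 [191.1 152.6] [0.577 0.376 0.01 ]
pin_center 0.7 [224.  238.9] [0.481 0.121 0.012]
pin_tip 0.59 [227.7 245.7] [0.47  0.101 0.012]
case 0.76 [178.5 337.7] [ 0.613 -0.167  0.02 ]
pin_hole 0.79 [180.6 334.1] [ 0.606 -0.154  0.03 ]
lid_edge 0.68 [152.3 347.3] [ 0.656 -0.15   0.2  ]
mouse 0.61 [276.7 368.6] [ 0.331 -0.251  0.02 ]
masking_tape 0.58 [136.5 204.8] [0.74  0.223 0.01 ]
lens_cap 0.79 [264.9 184.9] [0.361 0.279 0.005]
lens_cap 0.36 [153.9 348.5] [ 0.688 -0.203  0.005]
lens_cap 0.28 [137.5 204.1] [0.738 0.226 0.005]
stapler 0.91 [121.4 235.2] [0.78  0.132 0.03 ]
```

View pics/both0.png

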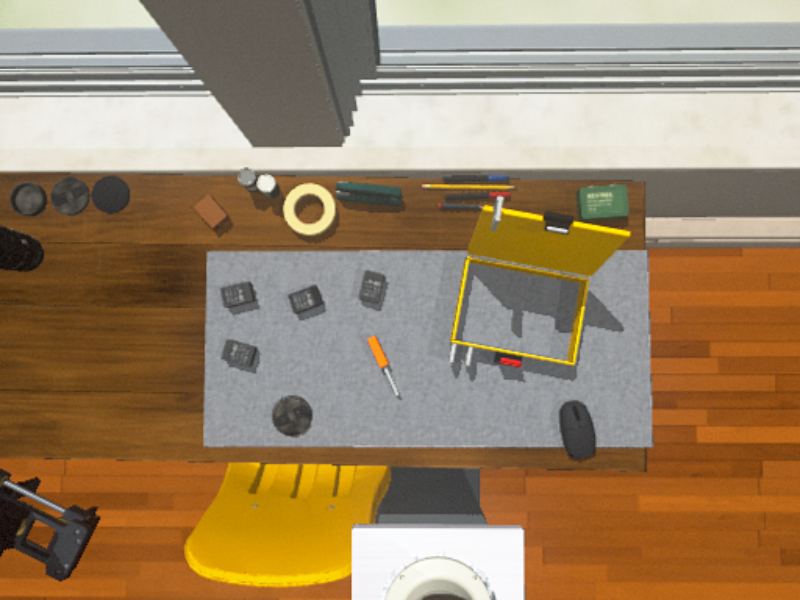

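View pics/side0.png

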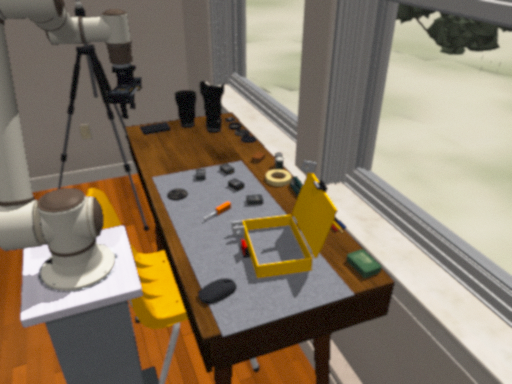

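```bash
cat >> h.py <<'E'
from scipy.optimize import minimize
def boxpts(x,y,th,L,W,z0,z1):
    c,s=np.cos(th),np.sin(th)
    return [(x+a*c-b*s,y+a*s+b*c,z) for a in(-L/2,L/2) for b in(-W/2,W/2) for z in(z0,z1)]
def fitbox(cam,mask,x0,L,W,z0,z1,m=None,S=4):
    """IoU fit of an upright box's silhouette to a mask; x0=(x,y,th)"""
    m=m or camera_model(cam)
    big=cv2.resize(mask.astype(np.uint8),None,fx=S,fy=S,interpolation=cv2.INTER_LINEAR)>0
    def f(p):
        P=np.array([proj(cam,X,m)[::-1] for X in boxpts(*p,L,W,z0,z1)])
        h=cv2.convexHull(((P+.5)*S).astype(np.float32)).astype(np.int32)
        a=np.zeros(big.shape,np.uint8); cv2.fillConvexPoly(a,h,1); a=a>0
        return 1-(a&big).sum()/(a|big).sum()
    best=None
    for th in np.arange(0,np.pi,np.pi/6):
        q=np.array([x0[0],x0[1],th])
        r=minimize(f,q,method='Nelder-Mead',options=dict(initial_simplex=q+np.array([[0,0,0],[.008,0,0],[0,.008,0],[0,0,.3]]),xatol=1e-4,fatol=1e-4,maxiter=120))
        if best is None or r.fun<best.fun: best=r
    return best.x,1-best.fun
def blobs(im,roi,thr=85,amin=120):
    """dark blobs in roi(r0,r1,c0,c1)"""
    k=np.zeros(im.shape[:2],np.uint8); r0,r1,c0,c1=roi
    k[r0:r1,c0:c1]=(im[r0:r1,c0:c1].max(2)<thr)
    k=cv2.morphologyEx(k,cv2.MORPH_CLOSE,np.ones((3,3)))
    n,l,st,ce=cv2.connectedComponentsWithStats(k)
    return [(l==i,st[i,4],ce[i][::-1]) for i in range(1,n) if st[i,4]>amin]
def top_batteries(im):
    out=[]
    for k,a,rc in blobs(im,(162,245,134,270)):
        x0=ray('top',rc,.012); p,i=fitbox('top',k,x0,.056,.038,.002,.023)
        out.append((p[0],p[1],np.degrees(p[2])%180,i,a,rc))
    return out
E
python3 - <<'E'
from h import *
im=cv2.imread('pics/top0.png')[:,:,::-1]
for o in top_batteries(im): print(np.round(o[:3],3),round(o[3],2),o[4],np.round(o[5]))
for px in [(468,258),(587,275),(452,343),(576,364)]:
    print(np.round(ray('top',(px[1]*.64,px[0]*.64),.047),3))
m=camera_model('wrist');s=sense();C=-np.array(m['R']).T@m['t']
Rt=np.array(s['ee_rot']); print('cam in tool',Rt.T@(C-s['tcp_pos']),np.round(Rt.T@np.array(m['R']).T,2).tolist())
E
```

```text
[  0.576   0.249 109.842] 0.46 134 [191. 197.]
[ 0.648 -0.053  0.047]
[ 0.617 -0.268  0.047]
[ 0.494 -0.023  0.047]
[ 0.457 -0.245  0.047]
cam in tool [ 0.06831268  0.00073202 -0.15357514] [[-0.0, -0.97, -0.25], [1.0, -0.0, 0.0], [-0.0, -0.25, 0.97]]
```

```bash
python3 - <<'E'
from h import *
im=cv2.imread('pics/top0.png')[:,:,::-1]
for rc in [(188,152),(192,195),(184,238),(226,153)]:
    g=im[rc[0]-14:rc[0]+14,rc[1]-16:rc[1]+16].max(2); print(g[14,::2], np.percentile(g,[5,25,50,75,90]))
for thr in (100,110,120):
  import h
  print(thr)
  for k,a,rc in blobs(im,(162,245,134,270),thr): 
    p,i=fitbox('top',k,ray('top',rc,.012),.056,.038,.002,.023); print(a,np.round(rc),np.round(p[:2],3),round(np.degrees(p[2])%180),round(i,2))
E
```

```text
[157 150 155  90 116 105 102 107  91 112  79  88  87  68 146 159] [ 78.  96. 149. 159. 162.]
[160 156 146 119  78 128 112  89  83 160 142  76  70  60 152 175] [ 68.    98.75 151.   160.   164.  ]
[164 165 149 148 145  91  91  92  83 127 105  84 101 150 159 153] [ 85.  101.  150.5 160.  164. ]
[159 153 146  86  91 114 143  98  87 103 112  87  87  66 101 147] [ 82.   97.  151.5 159.  163. ]
100
300 [185. 239.] [0.598 0.123] 167 0.79
350 [190. 153.] [0.582 0.375] 102 0.73
304 [193. 196.] [0.575 0.248] 109 0.81
337 [228. 154.] [0.471 0.369] 65 0.78
110
329 [186. 239.] [0.595 0.122] 173 0.76
361 [190. 153.] [0.583 0.376] 98 0.73
351 [193. 196.] [0.572 0.246] 121 0.73
356 [227. 154.] [0.472 0.371] 64 0.79
120
347 [186. 238.] [0.596 0.123] 170 0.75
378 [190. 153.] [0.583 0.376] 104 0.73
373 [193. 196.] [0.574 0.248] 111 0.76
378 [227. 154.] [0.471 0.371] 64 0.8
```

```bash
cat >> h.py <<'E'
from scipy.spatial.transform import Rotation as Ro
def Rd(psi): 
    c,s=np.cos(np.radians(psi)),np.sin(np.radians(psi)); return np.array([[c,s,0],[s,-c,0],[0,0,-1.]])
def plan(wps,step=.045,start=None):
    """wps: (x,y,z,psi,jaw[,minrows]); prints rows in calls of 8"""
    s=sense(); p=np.array(s['tcp_pos']) if start is None else np.array(start[:3]); R=np.array(s['ee_rot']) if start is None else start[3]
    rows=[]
    for w in wps:
        T=np.array(w[:3]); RT=w[3] if isinstance(w[3],np.ndarray) else Rd(w[3]); mn=w[5] if len(w)>5 else 1
        ang=np.linalg.norm(Ro.from_matrix(R.T@RT).as_rotvec())
        n=int(max(mn,np.ceil(np.linalg.norm(T-p)/step),np.ceil(ang/.145)))
        for i in range(n):
            d=np.round(R.T@(T-p)/(n-i)*1000,1); rv=np.round(Ro.from_matrix(R.T@RT).as_rotvec()/(n-i),3)
            rows.append([w[4]]+d.tolist()+rv.tolist())
            p=p+R@d/1000; R=R@Ro.from_rotvec(rv).as_matrix()
    for i in range(0,len(rows),8): print('['+','.join('['+','.join(f'{v:g}' for v in r)+']' for r in rows[i:i+8])+']')
    return p,R
E
python3 - <<'E'
from h import *
plan([(.471,.370,.15,-116,87)])
E
```

```text
[[87,24.6,8.2,7.3,-0,0,0.144],[87,25.6,4.6,7.3,-0,0,0.144],[87,25.9,0.9,7.3,-0,0,0.145],[87,25.8,-2.8,7.3,0,0,0.144],[87,25.1,-6.5,7.3,0,0,0.145],[87,23.9,-10.1,7.3,0,0,0.144],[87,22.3,-13.4,7.4,0,0,0.145],[87,20.1,-16.5,7.3,0,0,0.144]]
[[87,17.5,-19.2,7.4,0,0,0.145],[87,14.5,-21.5,7.3,0,0,0.144],[87,11.4,-23.4,7.4,0,0,0.145]]
```

>>> {"name": "arm_command", "arguments": {"motion": [[87,24.6,8.2,7.3,0,0,0.144],[87,25.6,4.6,7.3,0,0,0.144],[87,25.9,0.9,7.3,0,0,0.145],[87,25.8,-2.8,7.3,0,0,0.144],[87,25.1,-6.5,7.3,0,0,0.145],[87,23.9,-10.1,7.3,0,0,0.144],[87,22.3,-13.4,7.4,0,0,0.145],[87,20.1,-16.5,7.3,0,0,0.144]]}}

```text
time_s: 1.4
tcp_pos: [0.4152, 0.4229, 0.1719]
ee_rot: [[-0.026, -1.0, 0.0], [-1.0, 0.026, 0.0], [-0.0, -0.0, -1.0]]
wrist_force: [-0.1, 0.5, 0.0]
gripper_width: 0.998
gripper_force: 0.0
```

>>> {"name": "arm_command", "arguments": {"motion": [[87,17.5,-19.2,7.4,0,0,0.145],[87,14.5,-21.5,7.3,0,0,0.144],[87,11.4,-23.4,7.4,0,0,0.145]]}}

```text
time_s: 1.7
tcp_pos: [0.4718, 0.3692, 0.1498]
ee_rot: [[-0.444, -0.896, 0.0], [-0.896, 0.444, 0.0], [-0.0, -0.0, -1.0]]
wrist_force: [1.9, 0.7, -0.5]
gripper_width: 0.999
gripper_force: 0.0
```

```bash
cat >> h.py <<'E'
def wrist_bat(im,x0,thr=None,m=None,z0=.002):
    """fit battery in the wrist picture near x0"""
    m=m or camera_model('wrist'); c=proj('wrist',(x0[0],x0[1],z0+.01),m)
    g=im.max(2).astype(np.uint8); r=60
    r0,r1,c0,c1=[int(max(0,v)) for v in (c[0]-r,c[0]+r,c[1]-r,c[1]+r)]
    sub=g[r0:r1,c0:c1]; t=thr or cv2.threshold(sub,0,255,cv2.THRESH_BINARY+cv2.THRESH_OTSU)[0]
    k=np.zeros(g.shape,np.uint8); k[r0:r1,c0:c1]=sub<t; k=cv2.morphologyEx(k,cv2.MORPH_CLOSE,np.ones((7,7))); k=cv2.morphologyEx(k,cv2.MORPH_OPEN,np.ones((5,5)))
    n,l,st,ce=cv2.connectedComponentsWithStats(k); j=1+np.argmin([np.hypot(*(ce[i][::-1]-c))-st[i,4]*.01 for i in range(1,n)])
    p,i=fitbox('wrist',l==j,ray('wrist',ce[j][::-1],z0+.01,m),.056,.038,z0,z0+.021,m,S=2)
    return p[0],p[1],np.degrees(p[2])%180,i,st[j,4],t
E
python3 - <<'E'
from h import *
m=camera_model('wrist'); im=snap('wrist','w1'); print(np.round(wrist_bat(im,(.471,.370),m=m),3), proj('wrist',(.471,.37,.012),m))
for d in find_in('battery_1_center','wrist'): print(d, ray('wrist',d['location'],.0125,m))
E
```

```text
[4.7000e-01 3.6700e-01 6.2223e+01 7.6400e-01 3.3420e+03 1.0700e+02] [184.20960831 259.70389341]
{'location': [223.0, 146.3], 'p': 0.61} [0.59069438 0.35509142 0.0125    ]
{'location': [192.1, 3.4], 'p': 0.44} [0.69897279 0.26547253 0.0125    ]
```

View pics/w1.png

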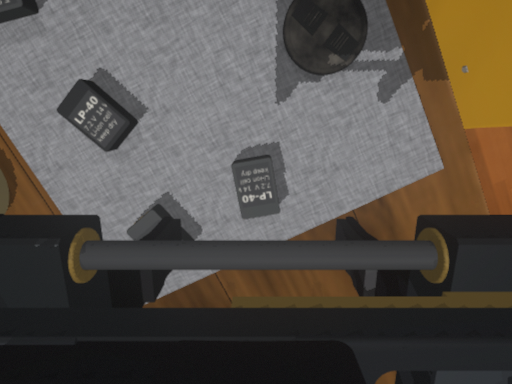

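```bash
python3 - <<'E'
from h import *
p,R=plan([(.4715,.3695,.013,-117,66,4),(.4715,.3695,.013,-117,20,4)])
C=np.array([.5545,-.147]); yaw=-10
th=np.radians(yaw)
for lx in(-37,37):
  for ly in (-50,50): print(lx,ly,C+np.array([lx*np.cos(th)-ly*np.sin(th),lx*np.sin(th)+ly*np.cos(th)])/1000)
E
```

```text
[[66,-0.5,0.3,33.9,0,-0.001,0.003],[66,-0.4,0.3,33.9,0,-0.001,0.003],[66,-0.4,0.4,34,0,-0,0.003],[66,-0.4,0.3,33.9,0.001,-0.001,0.003],[20,0,0,0,-0,0,0],[20,0,0,0,-0,0,0],[20,0,0,0,-0,0,0],[20,0,0,0,-0,0,0]]
-37 -50 [ 0.5093797  -0.18981541]
-37 50 [ 0.52674452 -0.09133463]
37 -50 [ 0.58225548 -0.20266537]
37 50 [ 0.5996203  -0.10418459]
```

>>> {"name": "arm_command", "arguments": {"motion": [[66,-0.5,0.3,34,0,0,0.005],[66,-0.4,0.3,34,0,0,0.005],[66,-0.4,0.4,34,0,0,0.004],[66,-0.4,0.3,34,0,0,0],[20,0,0,0,0,0,0],[20,0,0,0,0,0,0],[20,0,0,0,0,0,0],[20,0,0,0,0,0,0]]}}

```text
time_s: 2.6
tcp_pos: [0.4706, 0.3723, 0.0146]
ee_rot: [[-0.451, -0.893, 0.0], [-0.893, 0.451, 0.001], [-0.001, -0.0, -1.0]]
wrist_force: [1.0, 1.0, 0.4]
gripper_width: 0.478
gripper_force: 0.2
```

```bash
python3 - <<'E'
from h import *
p,R=plan([(.4706,.371,.0145,-117,20,3),(.4706,.371,.12,-117,20),(.527,-.10,.17,-190,20)])
E
```

```text
[[20,0.4,-0.2,0,-0,0,0.001],[20,0.4,-0.2,0,-0,0,0.001],[20,0.4,-0.2,0.1,-0,0.001,0.002],[20,-0,-0,-35.2,-0,-0,-0],[20,-0,-0,-35.2,-0,-0,-0],[20,-0,-0,-35.1,-0,-0,-0],[20,35.8,-24,-4.5,-0,-0,0.116],[20,32.8,-28,-4.5,-0,-0,0.116]]
[[20,29.3,-31.6,-4.5,-0,-0,0.116],[20,25.5,-34.8,-4.6,-0,-0,0.116],[20,21.3,-37.5,-4.5,-0,-0,0.116],[20,16.8,-39.7,-4.6,-0,0,0.116],[20,12.1,-41.4,-4.5,-0,0,0.116],[20,7.2,-42.5,-4.6,-0,0,0.115],[20,2.3,-43.1,-4.5,-0,0,0.116],[20,-2.7,-43.1,-4.6,-0,0,0.115]]
[[20,-7.6,-42.4,-4.5,-0,0,0.116]]
```

>>> {"name": "arm_command", "arguments": {"motion": [[20,0,0,0,0,0,0],[20,0,0,0,0,0,0],[20,0,0,0,0,0,0],[20,0,0,-35.2,0,0,0],[20,0,0,-35.2,0,0,0],[20,0,0,-35.1,0,0,0],[20,35.8,-24,-4.5,0,0,0.116],[20,32.8,-28,-4.5,0,0,0.116]]}}

```text
time_s: 3.4
tcp_pos: [0.4812, 0.2865, 0.1295]
ee_rot: [[-0.646, -0.763, 0.001], [-0.763, 0.646, 0.002], [-0.002, 0.0, -1.0]]
wrist_force: [0.4, -0.4, -0.9]
gripper_width: 0.451
gripper_force: 28.4
```

>>> {"name": "arm_command", "arguments": {"motion": [[20,29.3,-31.6,-4.5,0,0,0.116],[20,25.5,-34.8,-4.6,0,0,0.116],[20,21.3,-37.5,-4.5,0,0,0.116],[20,16.8,-39.7,-4.6,0,0,0.116],[20,12.1,-41.4,-4.5,0,0,0.116],[20,7.2,-42.5,-4.6,0,0,0.115],[20,2.3,-43.1,-4.5,0,0,0.116],[20,-2.7,-43.1,-4.6,0,0,0.115]]}}

```text
time_s: 4.2
tcp_pos: [0.5229, -0.0578, 0.1649]
ee_rot: [[-0.998, 0.06, -0.0], [0.06, 0.998, 0.0], [0.0, 0.0, -1.0]]
wrist_force: [0.3, 0.1, 0.0]
gripper_width: 0.449
gripper_force: 28.4
```

```bash
python3 - <<'E'
from h import *
s=sense(); print(s['tcp_pos'],s['gripper_width'],s['gripper_force'],s['wrist_force'],s['joints'])
m=camera_model('wrist'); im=snap('wrist','w2'); np.save('w2m.npy',m,allow_pickle=True)
for n in ('pin_hole','case'):
  for d in find_in(n,'wrist'): print(n,d, ray('wrist',d['location'],.032,m))
E
```

```text
[ 0.52292339 -0.05781368  0.1649016 ] 0.4494476592586483 28.44103845767677 [0.32730067 0.10445625 0.02223673] [ 1.13669796e+01  1.59061225e+01 -1.88526161e+01 -1.31142674e-02
 -5.52526254e+01 -1.04794118e+02]
pin_hole {'location': [170.2, 154.5], 'p': 0.66} [ 0.5034119  -0.15598206  0.032     ]
pin_hole {'location': [301.5, 44.3], 'p': 0.43} [ 0.63669986 -0.29306544  0.032     ]
case {'location': [169.7, 155.7], 'p': 0.66} [ 0.50300411 -0.15477936  0.032     ]
```

View pics/w2.png

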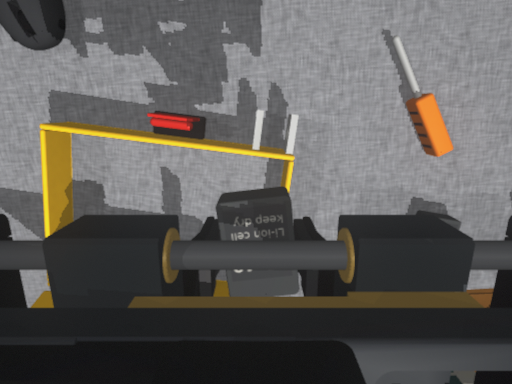

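```bash
python3 - <<'E'
from h import *
m=np.load('w2m.npy',allow_pickle=True).item()
im=cv2.imread('pics/w2.png')[:,:,::-1].astype(int)
Y=(im[:,:,0]>150)&(im[:,:,1]>110)&(im[:,:,2]<90)
for c in range(60,285,25):
    r=np.where(Y[100:175,c])[0]+100; print(c,r.min(),r.max(),np.round(ray('wrist',(r.min()-.5,c),.047,m),4)[:2],np.round(ray('wrist',(r.max()+.5,c),.047,m),4)[:2])
for rc in [(126,41),(156,294),(111,260),(115,293)]: print(np.round(ray('wrist',rc,.047,m),4))
s=sense();print(s['tcp_pos'])
E
```

```text
60 126 174 [ 0.4569 -0.2267] [ 0.4996 -0.2362]
85 129 134 [ 0.4608 -0.2056] [ 0.4658 -0.2066]
110 132 137 [ 0.4646 -0.1844] [ 0.4697 -0.1853]
135 135 140 [ 0.4685 -0.1631] [ 0.4736 -0.1639]
160 139 143 [ 0.4733 -0.1418] [ 0.4776 -0.1424]
185 142 146 [ 0.4772 -0.1203] [ 0.4815 -0.1208]
210 145 149 [ 0.4811 -0.0987] [ 0.4855 -0.0991]
235 148 152 [ 0.4851 -0.077 ] [ 0.4895 -0.0773]
260 151 155 [ 0.4891 -0.0552] [ 0.4935 -0.0554]
[ 0.4563 -0.2432  0.047 ]
[ 0.4958 -0.0254  0.047 ]
[ 0.4554 -0.0532  0.047 ]
[ 0.4604 -0.0251  0.047 ]
[ 0.52308294 -0.058337    0.16472665]
```

```bash
cat >> h.py <<'E'
C=np.array([.5547,-.148]); YAW=-10.5
def cw(lx,ly):
    t=np.radians(YAW); return C+np.array([lx*np.cos(t)-ly*np.sin(t),lx*np.sin(t)+ly*np.cos(t)])/1000
E
python3 - <<'E'
from h import *
x,y=cw(37,-52); print(x,y)
plan([(x,y,.10,-190.5,20),(x,y,.0205,-190.5,20,3),(x,y,.0205,-190.5,54,3),(x,y,.11,-190.5,54)])
E
```

```text
0.5816041842542746 -0.2058719696365351
[[20,-16.8,-35.9,16.2,0,-0,0.031],[20,-17.9,-35.4,16.2,0,-0,0.031],[20,-19,-34.9,16.2,0,-0,0.031],[20,-20.1,-34.2,16.1,0,-0,0.031],[20,-0,-0,26.5,0,-0,-0],[20,-0,-0,26.5,0,-0,-0],[20,-0,-0,26.5,0,-0,-0],[54,-0,-0,0,0,-0,-0]]
[[54,-0,-0,0,0,-0,-0],[54,-0,-0,0,0,-0,-0],[54,-0,-0,-44.7,0,-0,-0],[54,-0,-0,-44.8,0,-0,-0]]
```

>>> {"name": "arm_command", "arguments": {"motion": [[20,-16.8,-35.9,16.2,0,0,0.031],[20,-17.9,-35.4,16.2,0,0,0.031],[20,-19,-34.9,16.2,0,0,0.031],[20,-20.1,-34.2,16.1,0,0,0.031],[20,0,0,26.5,0,0,0],[20,0,0,26.5,0,0,0],[20,0,0,26.5,0,0,0],[20,0,0,0,0,0,0]]}}

```text
time_s: 5.15
tcp_pos: [0.5816, -0.2022, 0.018]
ee_rot: [[-0.984, 0.176, -0.004], [0.176, 0.984, 0.0], [0.004, -0.0, -1.0]]
wrist_force: [-0.0, -0.5, -0.2]
gripper_width: 0.443
gripper_force: 29.2
```

```bash
python3 - <<'E'
from h import *
im=snap('top','t1')
for k,a,rc in blobs(im,(162,245,134,270),110): 
    p,i=fitbox('top',k,ray('top',rc,.012),.056,.038,.002,.023); print(a,np.round(rc),np.round(p[:2],3),round(np.degrees(p[2])%180),round(i,2))
s=sense(); x,y,z=s['tcp_pos']
plan([(x,y,z,-190.5,54,3),(x,y,.13,-190.5,54),(.597,.123,.15,-190,66)])
E
```

```text
331 [186. 239.] [0.595 0.123] 170 0.76
372 [190. 153.] [0.581 0.375] 102 0.73
354 [193. 196.] [0.574 0.248] 108 0.73
[[54,0,0,0,-0,-0.001,0.002],[54,0,0,0,-0,-0.001,0.002],[54,0,0,0,-0,-0.001,0.002],[54,0,-0,-36.9,-0,-0,-0],[54,0,-0,-37,-0,-0,-0],[54,0,-0,-36.9,-0,-0,-0],[66,5.6,40.3,-2.5,-0,-0,-0.001],[66,5.5,40.3,-2.5,-0,-0,-0.001]]
[[66,5.5,40.3,-2.5,-0,-0,-0.001],[66,5.4,40.3,-2.5,-0,-0,-0.001],[66,5.4,40.3,-2.5,-0,-0,-0.001],[66,5.4,40.4,-2.5,-0,-0,-0.001],[66,5.3,40.3,-2.5,-0,-0,-0.002],[66,5.3,40.4,-2.6,-0,-0,-0.001]]
```

>>> {"name": "arm_command", "arguments": {"motion": [[54,0,0,0,0,0,0],[54,0,0,0,0,0,0],[54,0,0,0,0,0,0],[54,0,0,-37,0,0,0],[54,0,0,-37,0,0,0],[54,0,0,-37,0,0,0],[66,5.6,40.3,-2.5,0,0,0],[66,5.5,40.3,-2.5,0,0,0]]}}

```text
time_s: 6.0
tcp_pos: [0.5866, -0.1218, 0.1391]
ee_rot: [[-0.983, 0.181, 0.005], [0.181, 0.983, 0.0], [-0.005, 0.001, -1.0]]
wrist_force: [0.3, 0.6, -0.7]
gripper_width: 0.718
gripper_force: 0.0
```

>>> {"name": "arm_command", "arguments": {"motion": [[66,5.5,40.3,-2.5,0,0,0],[66,5.4,40.3,-2.5,0,0,0],[66,5.4,40.3,-2.5,0,0,0],[66,5.4,40.4,-2.5,0,0,0],[66,5.3,40.3,-2.5,0,0,0],[66,5.3,40.4,-2.6,0,0,0],[66,0,0,0,0,0,0]]}}

```text
time_s: 6.7
tcp_pos: [0.598, 0.1264, 0.1529]
ee_rot: [[-0.985, 0.173, 0.003], [0.173, 0.985, 0.002], [-0.003, 0.002, -1.0]]
wrist_force: [1.0, -1.1, 0.4]
gripper_width: 0.756
gripper_force: 0.0
```

```bash
python3 - <<'E'
from h import *
s=sense();print(s['tcp_pos'],s['gripper_width'])
m=camera_model('wrist'); im=snap('wrist','w3'); 
for t in (None,90): print(np.round(wrist_bat(im,(.597,.123),t,m=m),3))
# bright (non-shadow) check: battery label centre
plan([(.596,.123,.013,-190,66,4),(.596,.123,.013,-190,20,4)])
E
```

```text
[0.59801592 0.12639223 0.15293439] 0.7564708239333332
[5.91000e-01 1.20000e-01 1.74928e+02 7.73000e-01 3.23400e+03 1.08000e+02]
[5.97000e-01 1.21000e-01 1.67337e+02 8.31000e-01 2.88000e+03 9.00000e+01]
[[66,0.3,-0.4,34.9,0,0,-0],[66,0.3,-0.4,34.9,0,0,-0],[66,0.4,-0.4,34.9,0.001,0.001,-0],[66,0.3,-0.4,34.8,0,0,-0.001],[20,-0,-0,0,0,0,0],[20,-0,-0,0,0,0,0],[20,-0,-0,0,0,0,0],[20,-0,-0,0,0,0,0]]
```

View pics/w3.png

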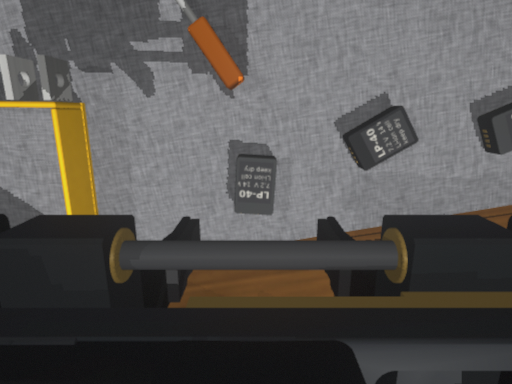

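>>> {"name": "arm_command", "arguments": {"motion": [[66,0.3,-0.8,35,0,0,0],[66,0.3,-0.8,35,0,0,0],[66,0.4,-0.8,35,0,0,0],[66,0.3,-0.8,34,0,0,0],[20,0,0,0,0,0,0],[20,0,0,0,0,0,0],[20,0,0,0,0,0,0],[20,0,0,0,0,0,0]]}}

```text
time_s: 7.55
tcp_pos: [0.5955, 0.1185, 0.0131]
ee_rot: [[-0.984, 0.179, 0.0], [0.179, 0.984, 0.0], [-0.0, 0.0, -1.0]]
wrist_force: [-0.3, 0.1, -0.9]
gripper_width: 0.482
gripper_force: 0.2
```

```bash
python3 - <<'E'
from h import *
s=sense();p=s['tcp_pos'];print(p,s['gripper_width'],s['gripper_force'])
x,y=cw(37,52); print(x,y)
plan([(*p,-190,20,3),(p[0],p[1],.10,-190,20),(x,y,.09,-190.5,20),(x,y,.022,-190.5,20,2),(x,y,.022,-190.5,20,1)])
E
```

```text
[0.59546896 0.11854503 0.0131248 ] 0.4815493327400571 0.1674039987847209
0.6005566789054579 -0.10361345924988381
[[20,0,0,0,0,0,-0.002],[20,0,0,0,0,0,-0.002],[20,0,0,0,0,0,-0.001],[20,-0,0,-43.4,0,0,-0],[20,-0,0,-43.5,0,0,-0],[20,-8.7,-43.6,2,0,0,0.002],[20,-8.8,-43.5,2,0,0,0.002],[20,-8.9,-43.5,2,0,0,0.001]]
[[20,-9,-43.6,2,0,0,0.002],[20,-9.1,-43.5,2,0,0,0.001],[20,0,-0,34,0,0,0],[20,0,-0,34,0,0,0],[20,0,-0,-0,0,0,0]]
```

>>> {"name": "arm_command", "arguments": {"motion": [[20,0,0,0,0,0,0],[20,0,0,0,0,0,0],[20,0,0,0,0,0,0],[20,0,0,-43.5,0,0,0],[20,0,0,-43.5,0,0,0],[20,-8.7,-43.6,2,0,0,0.002],[20,-8.8,-43.5,2,0,0,0.002],[20,-8.9,-43.5,2,0,0,0.001]]}}

```text
time_s: 8.35
tcp_pos: [0.5976, -0.015, 0.094]
ee_rot: [[-0.983, 0.182, 0.0], [0.182, 0.983, 0.001], [-0.0, 0.001, -1.0]]
wrist_force: [2.2, -0.6, -0.4]
gripper_width: 0.436
gripper_force: 30.0
```

>>> {"name": "arm_command", "arguments": {"motion": [[20,-9,-43.6,2,0,0,0.002],[20,-9.1,-43.5,2,0,0,0.001],[20,0,0,0,0,0,0],[20,0,0,34,0,0,0],[20,0,0,34,0,0,0],[20,0,0,0,0,0,0]]}}

```text
time_s: 8.95
tcp_pos: [0.5979, -0.1028, 0.0187]
ee_rot: [[-0.982, 0.186, -0.006], [0.186, 0.983, -0.0], [0.006, -0.001, -1.0]]
wrist_force: [0.1, -0.1, -0.4]
gripper_width: 0.434
gripper_force: 30.0
```

```bash
python3 - <<'E'
from h import *
im=snap('top','t2')
for k,a,rc in blobs(im,(162,245,134,270),100): 
    p,i=fitbox('top',k,ray('top',rc,.012),.056,.038,.002,.023); print(a,np.round(rc),np.round(p[:2],3),round(np.degrees(p[2])%180),round(i,2))
s=sense(); p=s['tcp_pos'];print(p,s['gripper_width'],s['wrist_force'])
x,y,z=p
plan([(x,y,.020,-190.5,56,3),(x,y,.12,-190.5,56),(.575,.248,.15,-250,66)])
E
```

```text
355 [190. 153.] [0.583 0.376] 102 0.74
303 [193. 196.] [0.575 0.248] 111 0.75
[ 0.59852945 -0.10276854  0.02040286] 0.4362077909355213 [ 0.3824942  -0.59851888 -0.78233515]
[[56,-0,0,0.1,-0,-0.001,-0.001],[56,-0,0,0.2,-0.001,-0.002,-0.001],[56,-0,0,0.1,-0,-0.001,-0.001],[56,0,-0,-33.3,-0,-0,-0],[56,0,-0,-33.3,-0,-0,-0],[56,0,-0,-33.4,-0,-0,-0],[66,10.9,42.6,-3.8,-0,-0,0.13],[66,16.3,40.8,-3.7,-0,-0,0.13]]
[[66,21.5,38.3,-3.8,-0,-0,0.13],[66,26.3,35.2,-3.7,-0,-0,0.13],[66,30.6,31.5,-3.8,-0,-0,0.13],[66,34.4,27.3,-3.7,-0,-0,0.129],[66,37.7,22.7,-3.8,-0,-0,0.13],[66,40.3,17.5,-3.7,-0,-0,0.129]]
```

```bash
python3 - <<'E'
from h import *
s=sense(); x,y,z=s['tcp_pos']
plan([(x,y,z,-190.5,56,3),(x,y,.12,-190.5,56),(.575,.248,.15,-69,66)])
E
```

```text
[[56,0,0,0,-0,-0.001,-0.001],[56,0,0,0,-0.001,-0.002,-0.001],[56,0,0,0,-0,-0.001,-0.001],[56,0,-0,-33.2,-0,-0,-0],[56,0,-0,-33.2,-0,-0,-0],[56,0,-0,-33.2,-0,-0,-0],[66,5.8,22.7,-2,0,-0,-0.141],[66,2.6,23.3,-2,0,-0,-0.141]]
[[66,-0.7,23.4,-2,0,-0,-0.141],[66,-4,23.1,-2,0,-0,-0.142],[66,-7.3,22.3,-2,0,-0,-0.141],[66,-10.3,21,-2,0,-0,-0.142],[66,-13.2,19.4,-2,0,-0,-0.141],[66,-15.8,17.3,-2,0,-0,-0.142],[66,-18.1,14.9,-2,0,-0,-0.141],[66,-20,12.3,-2,0,-0,-0.142]]
[[66,-21.5,9.3,-2,0,-0,-0.141],[66,-22.6,6.2,-2,0,-0,-0.142],[66,-23.3,2.9,-2,0,-0,-0.141],[66,-23.4,-0.4,-2,0,0,-0.142],[66,-23.1,-3.7,-2,0,0,-0.141]]
```

>>> {"name": "arm_command", "arguments": {"motion": [[56,0,0,0,0,0,0],[56,0,0,0,0,0,0],[56,0,0,0,0,0,0],[56,0,0,-33.2,0,0,0],[56,0,0,-33.2,0,0,0],[56,0,0,-33.2,0,0,0],[66,5.8,22.7,-2,0,0,-0.141],[66,2.6,23.3,-2,0,0,-0.141]]}}

```text
time_s: 9.8
tcp_pos: [0.5973, -0.0561, 0.1279]
ee_rot: [[-0.995, -0.099, 0.004], [-0.099, 0.995, 0.001], [-0.004, 0.0, -1.0]]
wrist_force: [0.7, 0.8, -0.8]
gripper_width: 0.73
gripper_force: 0.0
```

>>> {"name": "arm_command", "arguments": {"motion": [[66,-0.7,23.4,-2,0,0,-0.141],[66,-4,23.1,-2,0,0,-0.142],[66,-7.3,22.3,-2,0,0,-0.141],[66,-10.3,21,-2,0,0,-0.142],[66,-13.2,19.4,-2,0,0,-0.141],[66,-15.8,17.3,-2,0,0,-0.142],[66,-18.1,14.9,-2,0,0,-0.141],[66,-20,12.3,-2,0,0,-0.142]]}}

```text
time_s: 10.6
tcp_pos: [0.5847, 0.1318, 0.1425]
ee_rot: [[-0.332, -0.943, 0.001], [-0.943, 0.332, 0.001], [-0.001, -0.001, -1.0]]
wrist_force: [0.0, -0.0, -0.3]
gripper_width: 0.761
gripper_force: 0.0
```

>>> {"name": "arm_command", "arguments": {"motion": [[66,-21.5,9.3,-2,0,0,-0.141],[66,-22.6,6.2,-2,0,0,-0.142],[66,-23.3,2.9,-2,0,0,-0.141],[66,-23.4,-0.4,-2,0,0,-0.142],[66,-23.1,-3.7,-2,0,0,-0.141],[66,0,0,0,0,0,0]]}}

```text
time_s: 11.2
tcp_pos: [0.5775, 0.2504, 0.1526]
ee_rot: [[0.359, -0.933, 0.002], [-0.933, -0.359, 0.002], [-0.001, -0.003, -1.0]]
wrist_force: [1.0, -0.8, -0.3]
gripper_width: 0.756
gripper_force: 0.0
```

```bash
python3 - <<'E'
from h import *
s=sense();print(s['tcp_pos'],s['gripper_width'],np.round(s['ee_rot'],2)[0])
m=camera_model('wrist'); im=snap('wrist','w4'); 
for t in (80,90,100): print(np.round(wrist_bat(im,(.575,.248),t,m=m),3))
plan([(.575,.248,.013,-69,66,4)])
E
```

```text
[0.57746338 0.25036598 0.15255179] 0.7560726931828129 [ 0.36 -0.93  0.  ]
[5.75000e-01 2.46000e-01 1.10823e+02 9.22000e-01 2.28900e+03 8.00000e+01]
[5.74000e-01 2.44000e-01 1.08977e+02 7.82000e-01 3.09500e+03 9.00000e+01]
[5.74000e-01 2.44000e-01 1.10887e+02 7.67000e-01 3.17700e+03 1.00000e+02]
[[66,0,0.6,34.8,-0,0,-0.001],[66,0,0.6,34.8,-0,0,-0.001],[66,0.1,0.6,34.8,-0.001,0,-0],[66,0,0.7,34.7,-0,0,-0.001]]
```

>>> {"name": "arm_command", "arguments": {"motion": [[66,0.5,0.6,34.8,0,0,0],[66,0.5,0.6,34.8,0,0,0],[66,0.5,0.6,34.8,0,0,0],[66,0.5,0.6,34.6,0,0,0],[20,0,0,0,0,0,0],[20,0,0,0,0,0,0],[20,0,0,0,0,0,0],[20,0,0,0,0,0,0]]}}

```text
time_s: 12.05
tcp_pos: [0.5759, 0.2445, 0.0128]
ee_rot: [[0.354, -0.935, 0.0], [-0.935, -0.354, 0.0], [-0.0, -0.0, -1.0]]
wrist_force: [-0.6, 0.5, -0.3]
gripper_width: 0.48
gripper_force: 0.0
```

```bash
python3 - <<'E'
from h import *
s=sense();p=s['tcp_pos'];print(p,s['gripper_width'],s['gripper_force'])
x,y=cw(-37,-52); print(x,y)
plan([(*p,-69,20,3),(p[0],p[1],.10,-69,20),(x,y,.10,-190.5,20),(x,y,.022,-190.5,20,2),(x,y,.022,-190.5,20,1)])
E
```

```text
[0.57590743 0.24447873 0.01278224] 0.48026592491627906 0.0
0.508843321094542 -0.1923865407501162
[[20,0,0,0,-0,0,-0.002],[20,0,0,0,-0,0,-0.001],[20,0,0,0,-0,0,-0.002],[20,-0,-0,-43.6,-0,0,0],[20,-0,-0,-43.6,-0,0,0],[20,25.6,14.6,-0,-0,0,0.141],[20,27.4,10.9,-0,-0,0,0.141],[20,28.6,6.9,-0,0,0,0.141]]
[[20,29.3,2.8,-0,0,0,0.141],[20,29.4,-1.3,-0,0,0,0.142],[20,29,-5.5,-0,0,0,0.141],[20,27.9,-9.5,-0,0,0,0.142],[20,26.3,-13.3,-0,0,0,0.141],[20,24.1,-16.9,-0,0,0,0.142],[20,21.5,-20.1,-0,0,0,0.141],[20,18.5,-23,-0,0,0,0.142]]
[[20,15,-25.4,-0,0,0,0.141],[20,11.3,-27.2,-0.1,0,0,0.142],[20,7.4,-28.5,-0,0,0,0.141],[20,3.2,-29.3,-0.1,0,0,0.142],[20,0,-0,39,0,0,-0],[20,0,-0,39,0,0,-0],[20,0,-0,0,0,0,-0]]
```

>>> {"name": "arm_command", "arguments": {"motion": [[20,0,0,0,0,0,0],[20,0,0,0,0,0,0],[20,0,0,0,0,0,0],[20,0,0,-43.6,0,0,0],[20,0,0,-43.6,0,0,0],[20,25.6,14.6,0,0,0,0.141],[20,27.4,10.9,0,0,0,0.141],[20,28.6,6.9,0,0,0,0.141]]}}

```text
time_s: 12.85
tcp_pos: [0.5616, 0.157, 0.0997]
ee_rot: [[-0.065, -0.998, 0.0], [-0.998, 0.065, 0.001], [-0.001, -0.0, -1.0]]
wrist_force: [-0.1, -0.1, -1.1]
gripper_width: 0.433
gripper_force: 30.0
```

>>> {"name": "arm_command", "arguments": {"motion": [[20,29.3,2.8,0,0,0,0.141],[20,29.4,-1.3,0,0,0,0.142],[20,29,-5.5,0,0,0,0.141],[20,27.9,-9.5,0,0,0,0.142],[20,26.3,-13.3,0,0,0,0.141],[20,24.1,-16.9,0,0,0,0.142],[20,21.5,-20.1,0,0,0,0.141],[20,18.5,-23,0,0,0,0.142]]}}

```text
time_s: 13.65
tcp_pos: [0.5249, -0.0761, 0.0994]
ee_rot: [[-0.931, -0.364, -0.0], [-0.364, 0.931, 0.0], [-0.0, 0.0, -1.0]]
wrist_force: [0.8, -0.1, -0.9]
gripper_width: 0.435
gripper_force: 30.0
```

>>> {"name": "arm_command", "arguments": {"motion": [[20,15,-25.4,0,0,0,0.141],[20,11.3,-27.2,0,0,0,0.142],[20,7.4,-28.5,0,0,0,0.141],[20,3.2,-29.3,0,0,0,0.142],[20,0,0,0,0,0,0],[20,0,0,0,0,0,0]]}}

```text
time_s: 14.25
tcp_pos: [0.5068, -0.1919, 0.0993]
ee_rot: [[-0.982, 0.186, -0.0], [0.186, 0.982, 0.0], [0.0, 0.0, -1.0]]
wrist_force: [-1.0, -0.1, -1.2]
gripper_width: 0.434
gripper_force: 30.0
```

```bash
python3 - <<'E'
from h import *
im=snap('top','t3')
for k,a,rc in blobs(im,(162,245,134,270),100): 
    p,i=fitbox('top',k,ray('top',rc,.012),.056,.038,.002,.023); print(a,np.round(rc),np.round(p[:2],3),round(np.degrees(p[2])%180),round(i,2))
im=snap('wrist','w5')
s=sense();p=s['tcp_pos'];print(p,s['gripper_width'],s['gripper_force'])
x,y=cw(-37,-52); print(x,y)
plan([(x,y,.0205,-190.5,20,4),(x,y,.0205,-190.5,56,4),(x,y,.12,-190.5,56),(.58,.3755,.15,-78,66)])
E
```

```text
359 [190. 153.] [0.583 0.376] 105 0.74
[ 0.50721469 -0.1909895   0.09945814] 0.43654273879722 30.000001788139343
0.508843321094542 -0.1923865407501162
[[20,-0.5,-0.3,19.7,0,-0,-0.001],[20,-0.5,-0.3,19.8,0,-0,-0],[20,-0.4,-0.2,19.7,0,-0,-0.001],[20,-0.5,-0.3,19.8,0,-0,-0],[56,0,0,-0,0,-0,-0],[56,0,0,-0,0,-0,-0],[56,0,0,-0,0,-0,-0],[56,0,0,-0,0,-0,-0]]
[[56,0,0,-33.2,0,-0,-0],[56,0,0,-33.2,0,-0,-0],[56,0,0,-33.1,0,-0,-0],[66,2.4,40.8,-2.1,0,0,-0.14],[66,-3.3,40.8,-2.1,0,0,-0.14],[66,-9,39.9,-2.1,0,0,-0.14],[66,-14.4,38.2,-2.1,0,0,-0.14],[66,-19.6,35.9,-2.2,0,0,-0.14]]
[[66,-24.4,32.8,-2.1,0,0,-0.14],[66,-28.8,29,-2.2,0,0,-0.14],[66,-32.6,24.7,-2.1,0,0,-0.141],[66,-35.7,19.9,-2.2,0,0,-0.14],[66,-38.1,14.7,-2.1,0,0,-0.141],[66,-39.8,9.3,-2.2,0,0,-0.14],[66,-40.7,3.6,-2.1,-0,0,-0.141],[66,-40.9,-2.2,-2.2,-0,0,-0.14]]
[[66,-40.1,-7.8,-2.1,-0,0,-0.141]]
```

View pics/w5.png

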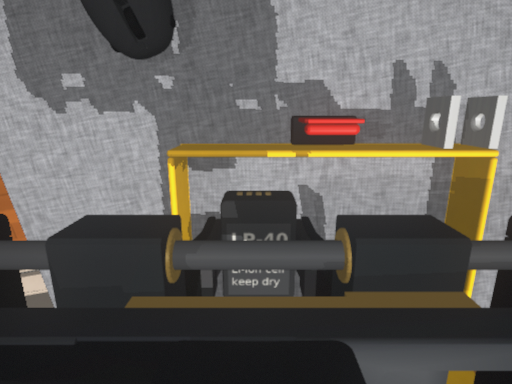

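>>> {"name": "arm_command", "arguments": {"motion": [[20,-0.5,-0.3,19.7,0,0,0],[20,-0.5,-0.3,19.8,0,0,0],[20,-0.4,-0.2,19.7,0,0,0],[20,-0.5,-0.3,19.8,0,0,0],[20,0,0,0,0,0,0],[56,0,0,0,0,0,0],[56,0,0,0,0,0,0],[56,0,0,0,0,0,0]]}}

```text
time_s: 15.15
tcp_pos: [0.5094, -0.1929, 0.0216]
ee_rot: [[-0.983, 0.186, 0.002], [0.186, 0.983, -0.0], [-0.002, 0.0, -1.0]]
wrist_force: [-0.3, 1.2, -0.5]
gripper_width: 0.6
gripper_force: 0.0
```

>>> {"name": "arm_command", "arguments": {"motion": [[56,0,0,-33.2,0,0,0],[56,0,0,-33.2,0,0,0],[56,0,0,-33.1,0,0,0],[66,2.4,40.8,-2.1,0,0,-0.14],[66,-3.3,40.8,-2.1,0,0,-0.14],[66,-9,39.9,-2.1,0,0,-0.14],[66,-14.4,38.2,-2.1,0,0,-0.14],[66,-19.6,35.9,-2.2,0,0,-0.14]]}}

```text
time_s: 15.95
tcp_pos: [0.5349, 0.0112, 0.1317]
ee_rot: [[-0.869, -0.496, 0.001], [-0.496, 0.869, 0.0], [-0.001, -0.0, -1.0]]
wrist_force: [1.3, 0.7, 0.3]
gripper_width: 0.752
gripper_force: 0.0
```

>>> {"name": "arm_command", "arguments": {"motion": [[66,-24.4,32.8,-2.1,0,0,-0.14],[66,-28.8,29,-2.2,0,0,-0.14],[66,-32.6,24.7,-2.1,0,0,-0.141],[66,-35.7,19.9,-2.2,0,0,-0.14],[66,-38.1,14.7,-2.1,0,0,-0.141],[66,-39.8,9.3,-2.2,0,0,-0.14],[66,-40.7,3.6,-2.1,0,0,-0.141],[66,-40.9,-2.2,-2.2,0,0,-0.14]]}}

```text
time_s: 16.75
tcp_pos: [0.5766, 0.3356, 0.1488]
ee_rot: [[0.071, -0.997, 0.001], [-0.997, -0.071, 0.001], [-0.001, -0.001, -1.0]]
wrist_force: [0.2, 0.4, 0.4]
gripper_width: 0.757
gripper_force: 0.0
```

>>> {"name": "arm_command", "arguments": {"motion": [[66,-40.1,-7.8,-2.1,0,0,-0.141],[66,0,0,0,0,0,0]]}}

```text
time_s: 16.95
tcp_pos: [0.5821, 0.3794, 0.1503]
ee_rot: [[0.211, -0.978, 0.002], [-0.978, -0.211, 0.002], [-0.002, -0.003, -1.0]]
wrist_force: [-0.5, -0.2, 0.4]
gripper_width: 0.758
gripper_force: 0.0
```

```bash
python3 - <<'E'
from h import *
s=sense();print(s['tcp_pos'],s['gripper_width'],np.round(s['ee_rot'],2)[0])
m=camera_model('wrist'); im=snap('wrist','w6'); 
for t in (75,80,90): print(np.round(wrist_bat(im,(.58,.3755),t,m=m),3))
plan([(.58,.3755,.013,-78,66,4)])
E
```

```text
[0.58213851 0.37938484 0.15027894] 0.7583432829811898 [ 0.21 -0.98  0.  ]Traceback (most recent call last):
  File "<stdin>", line 4, in <module>
  File "h.py", line 68, in wrist_bat
    n,l,st,ce=cv2.connectedComponentsWithStats(k); j=1+np.argmin([np.hypot(*(ce[i][::-1]-c))-st[i,4]*.01 for i in range(1,n)])
                                                       ~~~~~~~~~^^^^^^^^^^^^^^^^^^^^^^^^^^^^^^^^^^^^^^^^^^^^^^^^^^^^^^^^^^^^^^
    return _wrapfunc(a, 'argmin', axis=axis, out=out, **kwds)
    return _wrapit(obj, method, *args, **kwds)
    result = getattr(arr, method)(*args, **kwds)
ValueError: attempt to get argmin of an empty sequence
```

No battery there: probably the knock. Look.

```bash
python3 - <<'E'
from h import *
m=camera_model('wrist'); np.save('w6m.npy',m,allow_pickle=True); im=capture('top'); a=snap('wrist','w6')
for d in find_in('battery_1_center','wrist'): print(d, ray('wrist',d['location'],.0125,m))
cv2.imwrite('pics/c6.png',np.hstack([a,cv2.resize(im[150:245,120:270],None,fx=1.92,fy=4.04)[:384]])[:,:,::-1][:, :800])
E
```

```text
{'location': [180.0, 254.0], 'p': 0.82} [0.58615333 0.37371556 0.0125    ]
```

View pics/c6.png

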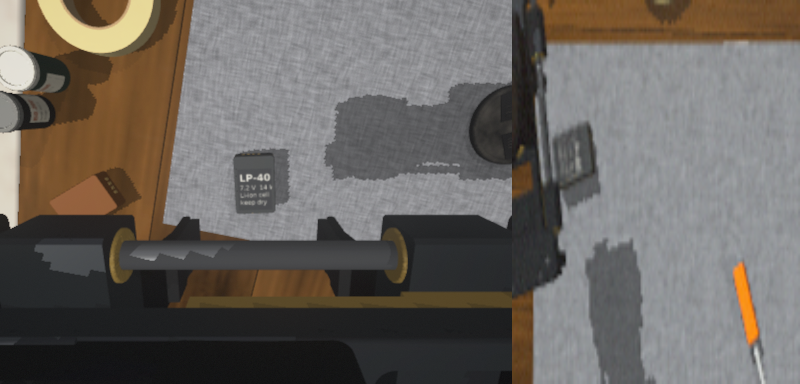

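```bash
python3 - <<'E'
from h import *
m=np.load('w6m.npy',allow_pickle=True).item(); im=cv2.imread('pics/w6.png')
for t in (95,100,105): 
  try: print(np.round(wrist_bat(im,(.585,.3745),t,m=m),3))
  except Exception as e: print(e)
plan([(.585,.374,.013,-80,66,4)])
E
```

```text
[5.84000e-01 3.75000e-01 1.01789e+02 8.61000e-01 2.82200e+03 9.50000e+01]
[5.82000e-01 3.74000e-01 1.01897e+02 7.74000e-01 3.17500e+03 1.00000e+02]
[5.84000e-01 3.74000e-01 1.02696e+02 7.75000e-01 3.20600e+03 1.05000e+02]
[[66,0.1,-0.9,34.3,0,-0,0.008],[66,0,-0.9,34.3,0,-0,0.007],[66,0,-0.9,34.3,0,-0,0.008],[66,0.1,-0.8,34.2,0.001,-0,0.007]]
```

>>> {"name": "arm_command", "arguments": {"motion": [[66,0.1,-0.5,34.3,0,0,0],[66,0,-0.5,34.3,0,0,0],[66,0,-0.5,34.3,0,0,0],[66,0.1,-0.5,34.2,0,0,0],[20,0,0,0,0,0,0],[20,0,0,0,0,0,0],[20,0,0,0,0,0,0],[20,0,0,0,0,0,0]]}}

```text
time_s: 17.95
tcp_pos: [0.584, 0.3742, 0.0135]
ee_rot: [[0.204, -0.979, 0.0], [-0.979, -0.204, 0.0], [-0.0, -0.0, -1.0]]
wrist_force: [-1.1, 0.5, -0.0]
gripper_width: 0.485
gripper_force: 0.0
```

```bash
python3 - <<'E'
from h import *
s=sense();p=s['tcp_pos'];print(p,s['gripper_width'],s['gripper_force'])
x,y=cw(-37,52); print(x,y)
plan([(*p,-78,20,3),(p[0],p[1],.10,-78,20),(x,y,.10,-190.5,20)])
E
```

```text
[0.58404638 0.37419912 0.01345944] 0.4851739798536448 0.0
0.5277958157457253 -0.0901280303634649
[[20,0,0,0,-0,0,-0.001],[20,0,0,0,-0,0,-0.002],[20,0,0,0,-0,0,-0.001],[20,-0,-0,-43.3,-0,0,-0],[20,-0,-0,-43.2,-0,0,-0],[20,31.6,10.8,-0,0,0,0.14],[20,32.8,6.3,-0,0,0,0.14],[20,33.4,1.7,-0,0,0,0.14]]
[[20,33.3,-3,-0,0,0,0.14],[20,32.5,-7.6,-0,0,0,0.14],[20,31.1,-12.1,-0,0,0,0.14],[20,29.1,-16.3,-0,0,0,0.14],[20,26.6,-20.2,-0,0,0,0.14],[20,23.5,-23.8,-0,0,0,0.141],[20,19.9,-26.8,-0,0,0,0.14],[20,16,-29.3,-0.1,0,0,0.141]]
[[20,11.7,-31.3,-0,0,0,0.14],[20,7.2,-32.7,-0.1,0,0,0.141],[20,2.6,-33.3,-0,0,0,0.14]]
```

>>> {"name": "arm_command", "arguments": {"motion": [[20,0,0,0,0,0,0],[20,0,0,0,0,0,0],[20,0,0,0,0,0,0],[20,0,0,-43.3,0,0,0],[20,0,0,-43.2,0,0,0],[20,31.6,10.8,0,0,0,0.14],[20,32.8,6.3,0,0,0,0.14],[20,33.4,1.7,0,0,0,0.14]]}}

```text
time_s: 18.75
tcp_pos: [0.5708, 0.2746, 0.0993]
ee_rot: [[-0.218, -0.976, -0.0], [-0.976, 0.218, 0.001], [-0.001, 0.0, -1.0]]
wrist_force: [0.2, -0.3, -1.3]
gripper_width: 0.433
gripper_force: 29.8
```

>>> {"name": "arm_command", "arguments": {"motion": [[20,33.3,-3,0,0,0,0.14],[20,32.5,-7.6,0,0,0,0.14],[20,31.1,-12.1,0,0,0,0.14],[20,29.1,-16.3,0,0,0,0.14],[20,26.6,-20.2,0,0,0,0.14],[20,23.5,-23.8,0,0,0,0.141],[20,19.9,-26.8,0,0,0,0.14],[20,16,-29.3,0,0,0,0.141]]}}

```text
time_s: 19.55
tcp_pos: [0.5381, 0.0092, 0.0992]
ee_rot: [[-0.974, -0.227, -0.0], [-0.227, 0.974, 0.0], [-0.0, 0.0, -1.0]]
wrist_force: [0.2, 0.1, 0.1]
gripper_width: 0.434
gripper_force: 29.8
```

>>> {"name": "arm_command", "arguments": {"motion": [[20,11.7,-31.3,0,0,0,0.14],[20,7.2,-32.7,0,0,0,0.141],[20,2.6,-33.3,0,0,0,0.14],[20,0,0,0,0,0,0],[20,0,0,0,0,0,0]]}}

```text
time_s: 20.05
tcp_pos: [0.5261, -0.0897, 0.0992]
ee_rot: [[-0.983, 0.186, 0.0], [0.186, 0.983, 0.0], [0.0, 0.0, -1.0]]
wrist_force: [-0.2, -0.5, -0.5]
gripper_width: 0.434
gripper_force: 29.8
```

```bash
python3 - <<'E'
from h import *
im=snap('top','t4')
s=sense();p=s['tcp_pos'];print(p,s['gripper_width'],s['gripper_force'])
for d in find_in('battery_1_center','top'): print(d)
x,y=cw(-37,52); print(x,y)
plan([(x,y,.0205,-190.5,20,4),(x,y,.0205,-190.5,56,4),(x,y,.13,-190.5,56)])
E
```

```text
[ 0.52634418 -0.08910119  0.09926408] 0.43182282583568876 29.82341766357422
0.5277958157457253 -0.0901280303634649
[[20,-0.4,-0.3,19.7,0,0,-0],[20,-0.4,-0.3,19.7,0,0,-0.001],[20,-0.4,-0.3,19.7,0,0,-0],[20,-0.4,-0.3,19.7,0,0,-0.001],[56,0,-0,-0,0,0,0],[56,0,-0,-0,0,0,0],[56,0,-0,-0,0,0,0],[56,0,-0,-0,0,0,0]]
[[56,0,0,-36.5,0,0,0],[56,0,0,-36.5,0,0,0],[56,0,0,-36.5,0,0,0]]
```

>>> {"name": "arm_command", "arguments": {"motion": [[20,-0.4,-0.3,19.7,0,0,0],[20,-0.4,-0.3,19.7,0,0,0],[20,-0.4,-0.3,19.7,0,0,0],[20,-0.4,-0.3,19.7,0,0,0],[20,0,0,0,0,0,0],[56,0,0,0,0,0,0],[56,0,0,0,0,0,0],[56,0,0,0,0,0,0]]}}

```text
time_s: 20.95
tcp_pos: [0.5281, -0.0906, 0.0215]
ee_rot: [[-0.983, 0.185, 0.002], [0.185, 0.983, 0.0], [-0.002, 0.0, -1.0]]
wrist_force: [-0.3, -0.1, -0.3]
gripper_width: 0.601
gripper_force: 0.0
```

>>> {"name": "arm_command", "arguments": {"motion": [[56,0,0,-40,0,0,0],[56,0,0,-40,0,0,0],[56,0,0,-40,0,0,0],[56,15,-15,-40,0,0,0],[56,15,-15,-40,0,0,0],[30,15,-15,0,0,0,0],[0,15,0,0,0,0,0],[0,0,0,0,0,0,0]]}}

```text
time_s: 21.75
tcp_pos: [0.4586, -0.1241, 0.2218]
ee_rot: [[-0.983, 0.186, 0.002], [0.186, 0.983, 0.001], [-0.002, 0.001, -1.0]]
wrist_force: [0.1, 0.5, 0.5]
gripper_width: 0.454
gripper_force: 0.0
```

```bash
python3 - <<'E'
from h import *
s=sense();print(s['tcp_pos'],s['gripper_width'])
m=camera_model('wrist'); snap('wrist','w7'); np.save('w7m.npy',m,allow_pickle=True)
E
```

```text
[ 0.4585569  -0.12410797  0.22175688] 0.4536672414749429
```

View pics/w7.png

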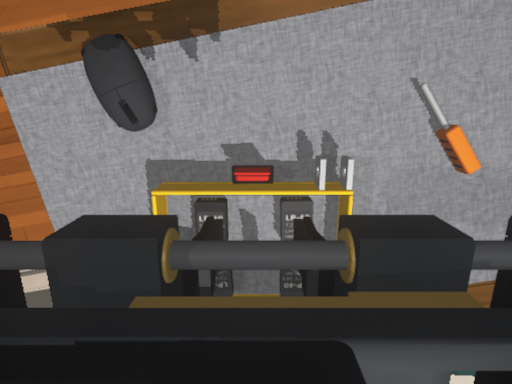

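```bash
python3 - <<'E'
from h import *
s=sense();p=s['tcp_pos']
x,y=cw(172,-40); print(x,y)
plan([(p[0],p[1],.32,-190.5,0),(x,y,.32,-190.5,0)])
E
```

```text
0.7165304230813143 -0.21867470668720754
[[0,-0.1,0,-32.8,0,0.001,-0.001],[0,-0,0,-32.8,0,0,-0.001],[0,-0,0.1,-32.9,0.001,0.001,-0.001],[0,-38.5,-6.6,0,-0,-0,-0],[0,-38.5,-6.6,0,-0,-0,-0],[0,-38.5,-6.6,0,-0,-0,-0],[0,-38.6,-6.6,0,-0,-0,-0],[0,-38.5,-6.6,0,-0,-0,-0]]
[[0,-38.6,-6.6,0,-0,-0,-0],[0,-38.5,-6.6,0,-0,-0,-0]]
```

>>> {"name": "arm_command", "arguments": {"motion": [[0,0,0,-33,0,0,0],[0,0,0,-33,0,0,0],[0,0,0,-33,0,0,0],[0,0,0,0,0,0,0],[0,-38.5,-6.6,0,0,0,0],[0,-38.5,-6.6,0,0,0,0],[0,-38.5,-6.6,0,0,0,0],[0,-38.6,-6.6,0,0,0,0]]}}

```text
time_s: 22.6
tcp_pos: [0.6087, -0.1788, 0.3186]
ee_rot: [[-0.983, 0.185, -0.001], [0.185, 0.983, 0.0], [0.001, -0.0, -1.0]]
wrist_force: [0.2, 1.0, 1.0]
gripper_width: 0.005
gripper_force: 0.0
```

>>> {"name": "arm_command", "arguments": {"motion": [[0,-38.5,-6.6,0,0,0,0],[0,-38.6,-6.6,0,0,0,0],[0,-38.5,-6.6,0,0,0,0],[0,0,0,0,0,0,0]]}}

```text
time_s: 23.0
tcp_pos: [0.7205, -0.2202, 0.3117]
ee_rot: [[-0.983, 0.186, -0.007], [0.186, 0.983, 0.001], [0.007, -0.0, -1.0]]
wrist_force: [0.3, -0.1, -1.6]
gripper_width: 0.003
gripper_force: 0.0
```

```bash
cat > lid.py <<'E'
from h import *
s=sense();p=s['tcp_pos'];print(p,s['gripper_width'],np.round(s['ee_rot'],3).tolist(),s['joints'])
m=camera_model('wrist'); a=snap('wrist','w8'); cv2.imwrite('pics/c8.png',np.hstack([a,capture('side')])[:,:,::-1][:,:,:])
cv2.imwrite('pics/c8.png',cv2.resize(cv2.imread('pics/c8.png'),(800,300)))
E
python3 lid.py
```

```text
[ 0.72052172 -0.22019831  0.31170479] 0.003222888464605727 [[-0.983, 0.186, -0.007], [0.186, 0.983, 0.001], [0.007, -0.0, -1.0]] [-4.76595674e+00  3.41488099e+01  3.17274033e+01 -4.38115477e-02
 -8.80001221e+01 -9.59516084e+01]
```

View pics/c8.png

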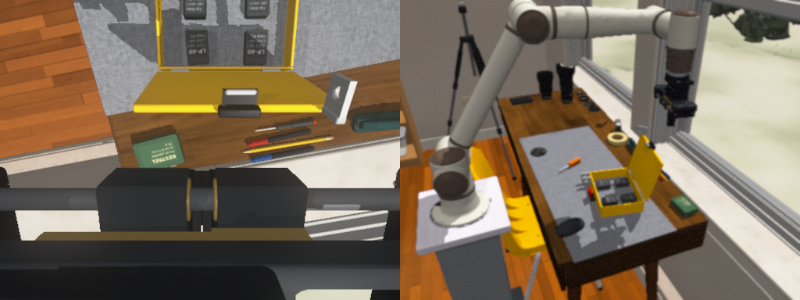

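```bash
cat > lidplan.py <<'E'
from h import *
def tcp(lx,lz,ly=-40):  # finger -x lower corner at case (lx,lz) -> tcp world
    x,y=cw(lx+9.5,ly); return (x,y,.002+lz/1000+.008)
def face(phi,s):
    return 82-s*np.cos(phi)+10*np.sin(phi), 46+s*np.sin(phi)+10*np.cos(phi)
if __name__=='__main__':
    w=[]
    x,y=cw(172,-40)
    w.append((x,y,.193,-190.5,0))
    w.append((*tcp(140,183),-190.5,0))
    w.append((*tcp(110,188),-190.5,0))
    w.append((*tcp(88,192),-190.5,0))   # edge ~ vertical
    for ph,s in [(1.35,148),(1.2,148),(1.05,148),(.9,148),(.75,149),(.6,150),(.45,150),(.3,150),(.2,150)]:
        w.append((*tcp(*face(ph,s)),-190.5,0))
    plan(w,step=.03)
E
python3 lidplan.py
```

```text
[[0,0.1,0.1,24.6,-0,-0.001,-0.001],[0,0.1,0.1,24.6,-0,-0.001,-0.001],[0,0.2,0.1,24.6,-0,-0.001,-0],[0,0.2,0.1,24.5,-0,-0.001,-0.001],[0,0.2,0.1,24.6,-0,-0.001,-0],[0,22.5,-0,-0,-0,0,-0],[0,15,-0,-2.5,-0,0,-0],[0,15,-0,-2.5,-0,0,-0]]
[[0,22,-0,-4,-0,0,-0],[0,28.7,-0,-0.6,-0,0,-0],[0,21.6,-0,5,-0,0,-0],[0,20.7,-0,8.2,-0,0,-0],[0,19.2,-0,11.2,-0,0,-0],[0,18,-0,13.3,-0,0,-0],[0,16,-0,15.9,-0,0,-0],[0,12.5,-0,18.7,-0,0,-0]]
[[0,9.7,-0,20.3,-0,0,-0],[0,4.7,-0,14.3,-0,0,-0]]
```

>>> {"name": "arm_command", "arguments": {"motion": [[0,0.1,0.1,24.6,0,0,0],[0,0.1,0.1,24.6,0,0,0],[0,0.2,0.1,24.6,0,0,0],[0,0.2,0.1,24.5,0,0,0],[0,0.2,0.1,20,0,0,0],[0,0,0,0,0,0,0]]}}

```text
time_s: 23.7
tcp_pos: [0.7137, -0.2176, 0.1989]
ee_rot: [[-0.983, 0.185, -0.006], [0.185, 0.983, 0.001], [0.006, 0.0, -1.0]]
wrist_force: [-0.5, -0.8, -0.6]
gripper_width: 0.007
gripper_force: 0.0
```

>>> {"name": "arm_command", "arguments": {"motion": [[0,10,0,5,0,0,0],[0,10,0,0,0,0,0],[0,15,0,-2,0,0,0],[0,15,0,-3,0,0,0],[0,0,0,0,0,0,0]]}}

```text
time_s: 24.2
tcp_pos: [0.6666, -0.2092, 0.2052]
ee_rot: [[-0.983, 0.184, 0.005], [0.184, 0.983, -0.001], [-0.005, -0.0, -1.0]]
wrist_force: [1.3, 0.6, 1.2]
gripper_width: 0.004
gripper_force: 0.3
```

```bash
cat > look.py <<'E'
import sys
from h import *
s=sense();p=s['tcp_pos'];t=np.radians(YAW);d=np.array(p[:2])-C
print(s['time_s'],p,'case xy',np.round(1000*np.array([d[0]*np.cos(t)+d[1]*np.sin(t),-d[0]*np.sin(t)+d[1]*np.cos(t)]),1),'tip z case',round((p[2]-.01)*1000,1),np.round(s['wrist_force'],1))
if len(sys.argv)>1:
    a=capture('side')
    cv2.imwrite(f'pics/{sys.argv[1]}.png',cv2.resize(a[150:320,180:400],(660,510),interpolation=cv2.INTER_CUBIC)[:,:,::-1])
E
python3 look.py s1
```

```text
24.2 [ 0.66655415 -0.20920614  0.20522974] case xy [121.1 -39.8] tip z case 195.2 [1.3 0.6 1.2]
```

View pics/s1.png

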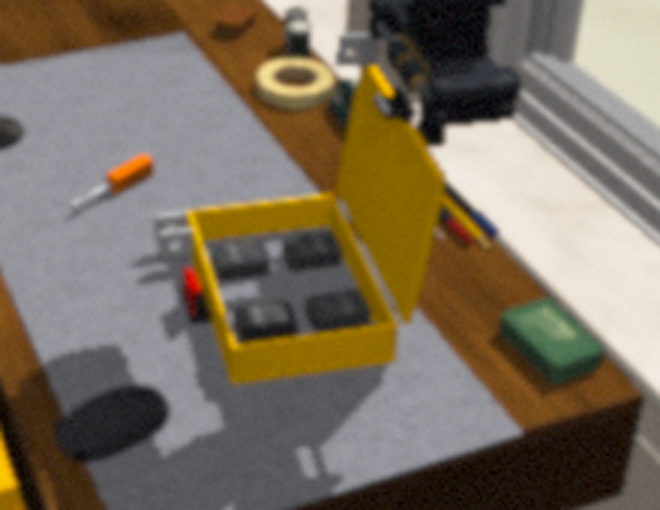

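```bash
python3 - <<'E'
from lidplan import *
w=[(*tcp(88,190),-190.5,0)]
for ph,s in [(1.35,148),(1.2,148),(1.05,148),(.9,148),(.75,149),(.6,150),(.45,150),(.3,150),(.2,150)]:
    w.append((*tcp(*face(ph,s)),-190.5,0))
plan(w,step=.03)
E
```

```text
[[0,24.6,-0.3,4.5,-0,0.005,-0.002],[0,28.6,-0,-2.6,-0,0,-0],[0,21.7,-0,5,-0,0,-0],[0,20.6,-0,8.2,-0,0,-0],[0,19.2,-0,11.2,-0,0,-0],[0,18.1,-0,13.3,-0,0,-0],[0,15.9,-0,15.9,-0,0,-0],[0,12.6,-0,18.7,-0,0,-0]]
[[0,9.6,-0,20.4,-0,0,-0],[0,4.7,-0,14.2,-0,0,-0]]
```

>>> {"name": "arm_command", "arguments": {"motion": [[0,24.6,0,4.5,0,0,0],[0,28.6,0,-2.6,0,0,0],[0,21.7,0,5,0,0,0],[0,20.6,0,8.2,0,0,0],[0,0,0,0,0,0,0]]}}

```text
time_s: 24.75
tcp_pos: [0.5714, -0.1913, 0.1865]
ee_rot: [[-0.983, 0.185, -0.001], [0.185, 0.983, 0.001], [0.001, 0.0, -1.0]]
wrist_force: [1.7, 0.3, 1.1]
gripper_width: 0.004
gripper_force: 0.1
```

```bash
python3 look.py; python3 - <<'E'
from lidplan import *
print([np.round(face(p,148)) for p in (1.35,1.2,1.05)])
w=[]
for ph,s in [(.9,148),(.75,149),(.6,150),(.45,150),(.3,150),(.2,150),(.14,151)]:
    w.append((*tcp(*face(ph,s)),-190.5,0))
plan(w,step=.03)
E
```

```text
24.75 [ 0.57135984 -0.19129388  0.18646719] case xy [ 24.3 -39.5] tip z case 176.5 [1.7 0.3 1.1]
[array([ 59., 193.]), array([ 38., 188.]), array([ 17., 179.])]
[[0,16.9,-0.5,8.3,0,-0.001,-0.003],[0,18.1,-0,13.3,0,-0,0],[0,15.9,-0,15.9,0,-0,0],[0,12.6,-0,18.7,0,-0,0],[0,9.6,-0,20.4,0,-0,0],[0,4.7,-0,14.3,0,-0,0],[0,3.1,-0,8.6,0,-0,0]]
```

Contact force is right (~2 N). Continue.

>>> {"name": "arm_command", "arguments": {"motion": [[0,16.9,-0.5,8.3,0,0,0],[0,18.1,0,13.3,0,0,0],[0,15.9,0,15.9,0,0,0],[0,12.6,0,18.7,0,0,0],[0,9.6,0,20.4,0,0,0],[0,4.7,0,14.3,0,0,0],[0,3.1,0,8.6,0,0,0],[0,0,0,0,0,0,0]]}}

```text
time_s: 25.55
tcp_pos: [0.494, -0.1772, 0.0861]
ee_rot: [[-0.983, 0.185, -0.001], [0.185, 0.983, -0.0], [0.001, -0.0, -1.0]]
wrist_force: [-0.3, -0.0, 0.5]
gripper_width: 0.008
gripper_force: 0.2
```

```bash
python3 look.py s2; python3 - <<'E'
from lidplan import *
w=[]
for ph,s in [(.08,152),(0.03,152),(-.01,152)]:
    w.append((*tcp(*face(ph,s)),-190.5,0))
plan(w,step=.03)
E
```

```text
25.55 [ 0.49398509 -0.17723793  0.08611444] case xy [-54.4 -39.8] tip z case 76.1 [-0.3 -0.   0.5]
[[0,5.4,-0.2,8.7,-0,0,-0.002],[0,0.9,0,7.6,-0,0,-0],[0,0.4,0,6.1,-0,0,-0]]
```

View pics/s2.png

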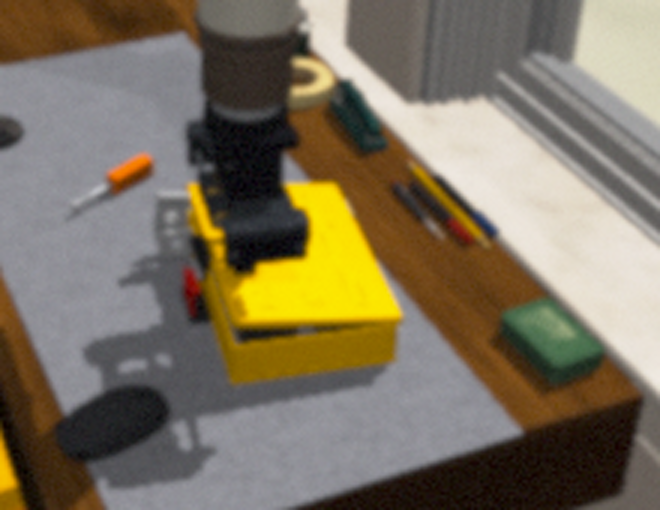

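Lid nearly shut under the fingers. Press slowly.

>>> {"name": "arm_command", "arguments": {"motion": [[0,5.4,0,8.7,0,0,0],[0,0.9,0,4,0,0,0],[0,0.9,0,3,0,0,0],[0,0,0,2,0,0,0],[0,0,0,2,0,0,0],[0,0,0,1,0,0,0]]}}

```text
time_s: 26.2
tcp_pos: [0.4856, -0.1758, 0.0656]
ee_rot: [[-0.983, 0.185, -0.002], [0.185, 0.983, 0.0], [0.002, -0.0, -1.0]]
wrist_force: [-1.8, 1.3, 3.6]
gripper_width: 0.006
gripper_force: 1.9
```

```bash
python3 look.py
```

```text
26.2 [ 0.48562548 -0.17577559  0.06557745] case xy [-62.9 -39.9] tip z case 55.6 [-1.8  1.3  3.6]
```

>>> {"name": "arm_command", "arguments": {"motion": [[0,0,0,1.5,0,0,0],[0,0,0,1,0,0,0],[0,0,0,0,0,0,0]]}}

```text
time_s: 26.5
tcp_pos: [0.4856, -0.1758, 0.064]
ee_rot: [[-0.983, 0.185, -0.002], [0.185, 0.983, 0.0], [0.002, -0.0, -1.0]]
wrist_force: [-3.5, 2.0, 8.1]
gripper_width: 0.003
gripper_force: 4.4
```

>>> {"name": "arm_command", "arguments": {"motion": [[0,0,0,-20,0,0,0],[0,0,0,-40,0,0,0],[0,0,0,-40,0,0,0],[0,20,10,-20,0,0,0],[40,20,10,-20,0,0,0],[40,0,0,0,0,0,0]]}}

```text
time_s: 27.1
tcp_pos: [0.4506, -0.1482, 0.2061]
ee_rot: [[-0.983, 0.184, 0.006], [0.184, 0.983, 0.0], [-0.005, 0.001, -1.0]]
wrist_force: [0.4, 0.5, 0.4]
gripper_width: 0.113
gripper_force: 0.0
```

```bash
python3 look.py; python3 - <<'E'
from h import *
m=camera_model('wrist'); np.save('w9m.npy',m,allow_pickle=True); snap('wrist','w9')
for n in ('pin_hole','pin_center','pin_tip','lid_edge'):
  for d in find_in(n,'wrist'): print(n,d, np.round(ray('wrist',d['location'],.014 if n[:5] in('pin_c','pin_t') else .032,m),4))
E
```

```text
27.1 [ 0.45062729 -0.14820066  0.20614815] case xy [-102.3  -19.2] tip z case 196.1 [0.4 0.5 0.4]
pin_hole {'location': [199.4, 278.1], 'p': 0.8} [ 0.4823 -0.1326  0.032 ]
pin_center {'location': [148.4, 482.7], 'p': 0.82} [0.4715 0.1033 0.014 ]
pin_tip {'location': [148.0, 482.1], 'p': 0.61} [0.4709 0.1026 0.014 ]
lid_edge {'location': [204.7, 271.2], 'p': 0.71} [ 0.487  -0.1412  0.032 ]
```

View pics/w9.png

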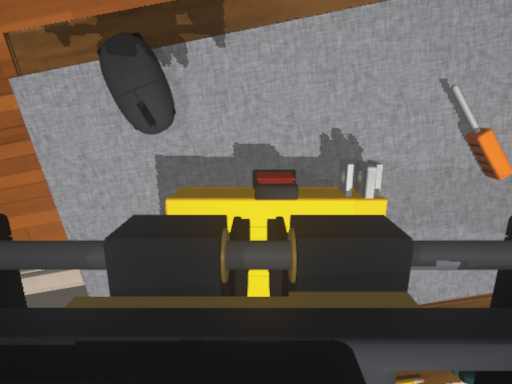

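```bash
python3 - <<'E'
from h import *
m=np.load('w9m.npy',allow_pickle=True).item()
a=ray('wrist',(153,490),.02,m);b=ray('wrist',(87,455),.014,m);print(a,b,np.degrees(np.arctan2(*(b-a)[1::-1])),np.linalg.norm(b-a))
plan([(a[0],a[1],.16,-156,60)])
E
```

```text
[0.47662705 0.10703733 0.02      ] [0.3994543  0.07440907 0.014     ] -157.08159343436444 0.08400140695397314
[[60,3.7,42.7,7,0,-0,-0.101],[60,-0.7,42.9,7,0,-0,-0.101],[60,-5,42.6,7.1,0,-0.001,-0.101],[60,-9.2,41.9,7.1,0,-0,-0.101],[60,-13.4,40.8,7,0,-0.001,-0.101],[60,-17.5,39.1,7.1,0,0,-0.1]]
```

>>> {"name": "arm_command", "arguments": {"motion": [[60,3.7,42.7,7,0,0,-0.101],[60,-0.7,42.9,7,0,0,-0.101],[60,-5,42.6,7.1,0,0,-0.101],[60,-9.2,41.9,7.1,0,0,-0.101],[60,-13.4,40.8,7,0,0,-0.101],[60,-17.5,39.1,7.1,0,0,-0.1],[60,0,0,0,0,0,0]]}}

```text
time_s: 28.05
tcp_pos: [0.4774, 0.1108, 0.1591]
ee_rot: [[-0.911, -0.412, -0.002], [-0.412, 0.911, -0.001], [0.002, -0.0, -1.0]]
wrist_force: [-0.1, 0.4, 0.9]
gripper_width: 0.687
gripper_force: 0.0
```

```bash
cat > pin.py <<'E'
from h import *
import sys
m=camera_model('wrist'); im=snap('wrist',sys.argv[1]).astype(int)
k=((im[:,:,0]>130)&(im[:,:,2]<70)&(im[:,:,1]<150)&(im[:,:,0]-im[:,:,1]>60)).astype(np.uint8)
k=cv2.morphologyEx(k,cv2.MORPH_CLOSE,np.ones((9,9))); n,l,st,ce=cv2.connectedComponentsWithStats(k); j=1+np.argmax(st[1:,4])
print(st[j],ce[j][::-1])
p,i=fitbox('wrist',l==j,ray('wrist',ce[j][::-1],.02,m),.060,.018,.002,.026,m,S=2); print(np.round(p[:2],4),np.degrees(p[2])%180-180,i)
E
python3 look.py; python3 pin.py w10
```

```text
28.05 [0.47735714 0.11081404 0.15905397] case xy [-123.2  240.4] tip z case 149.1 [-0.1  0.4  0.9]
[ 249  155   18   59 1016] [183.51377953 257.82874016]
[0.4808 0.1106] -155.42041522082093 0.8297264189465088
```

View pics/w10.png

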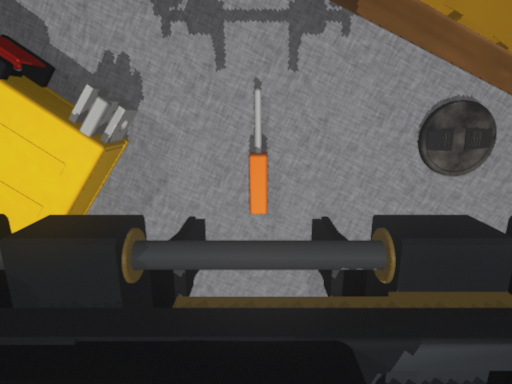

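```bash
python3 - <<'E'
from h import *
plan([(.4803,.1108,.013,-155.8,40,4)])
E
```

```text
[[40,-1.1,0.1,36.6,-0,-0.001,-0],[40,-1.1,0,36.6,-0,-0.001,-0],[40,-1,0.1,36.6,-0,-0.001,-0],[40,-1,0,36.5,-0,-0,-0]]
```

>>> {"name": "arm_command", "arguments": {"motion": [[40,-0.8,0,36.5,0,0,0],[40,-0.8,0,36.5,0,0,0],[40,-0.8,0,36.5,0,0,0],[40,-0.8,0,36.5,0,0,0],[2,0,0,0,0,0,0],[2,0,0,0,0,0,0],[2,0,0,0,0,0,0],[2,0,0,0,0,0,0]]}}

```text
time_s: 28.9
tcp_pos: [0.4797, 0.1081, 0.0154]
ee_rot: [[-0.914, -0.406, 0.0], [-0.406, 0.914, 0.0], [-0.0, 0.0, -1.0]]
wrist_force: [0.5, 0.6, -0.8]
gripper_width: 0.201
gripper_force: 30.0
```

>>> {"name": "arm_command", "arguments": {"motion": [[2,0,0,0,0,0,0],[2,0,0,0,0,0,0],[2,0,0,0,0,0,0]]}}

```text
time_s: 29.2
tcp_pos: [0.4796, 0.1085, 0.0154]
ee_rot: [[-0.914, -0.407, 0.0], [-0.407, 0.914, 0.0], [-0.0, 0.0, -1.0]]
wrist_force: [-0.3, 0.0, -1.2]
gripper_width: 0.204
gripper_force: 30.0
```

```bash
python3 - <<'E'
from h import *
s=sense();p=s['tcp_pos'];print(p,s['gripper_width'],s['gripper_force'])
x,y=cw(-98,110+90+40); print(x,y)
plan([(p[0],p[1],.06,-156,2),(x,y,.08,-100.5,2)])
E
```

```text
[0.47959499 0.10851475 0.01536229] 0.2037375721282168 29.998237788677216
0.5020775451768478 0.10584025931357957
[[2,-0,0,-44.6,0,0,-0],[2,-2.8,-1.7,-2.9,-0,0,-0.138],[2,-2.5,-2,-2.9,-0,0,-0.138],[2,-2.2,-2.3,-2.8,-0,0,-0.139],[2,-1.9,-2.6,-2.9,-0,0,-0.138],[2,-1.5,-2.9,-2.8,-0,0,-0.139],[2,-1.1,-3.1,-2.9,-0,0,-0.138],[2,-0.6,-3.2,-2.8,-0,0,-0.139]]
```

>>> {"name": "arm_command", "arguments": {"motion": [[2,0,0,-44.6,0,0,0],[2,-2.8,-1.7,2,0,0,-0.138],[2,-2.5,-2,4,0,0,-0.138],[2,-2.2,-2.3,4,0,0,-0.139],[2,-1.9,-2.6,4,0,0,-0.138],[2,-1.5,-2.9,4,0,0,-0.139],[2,-1.1,-3.1,4,0,0,-0.138],[2,-0.6,-3.2,4,0,0,-0.139]]}}

```text
time_s: 30.0
tcp_pos: [0.5021, 0.1058, 0.0336]
ee_rot: [[-0.176, -0.984, -0.0], [-0.984, 0.176, 0.0], [-0.0, 0.0, -1.0]]
wrist_force: [0.6, 0.3, -0.3]
gripper_width: 0.203
gripper_force: 30.0
```

>>> {"name": "arm_command", "arguments": {"motion": [[2,0,0,0,0,0,0],[2,0,0,0,0,0,0]]}}

```text
time_s: 30.2
tcp_pos: [0.5019, 0.1058, 0.0337]
ee_rot: [[-0.185, -0.983, -0.0], [-0.983, 0.185, -0.0], [0.0, 0.0, -1.0]]
wrist_force: [0.1, 0.7, -0.5]
gripper_width: 0.208
gripper_force: 30.0
```

```bash
python3 look.py; python3 - <<'E'
from h import *
s=sense();print(s['gripper_width'],np.round(s['ee_rot'],3).tolist())
m=camera_model('wrist'); np.save('w11m.npy',m,allow_pickle=True); im=snap('wrist','w11')
t=np.array(s['tcp_pos'])+np.array(s['ee_rot'])@np.array([.09,0,.0014])
for X in (t,[*cw(-98,110),.032],[*cw(-98,110),.047],[*cw(-115,110),.047],[*cw(-115,80),.047]): print(np.round(proj('wrist',X,m),1))
cv2.imwrite('pics/c11.png',cv2.resize(im[20:240,150:400],(750,660)[0:2],interpolation=cv2.INTER_CUBIC)[:600,:,::-1])
E
```

```text
30.2 [0.50191892 0.10576704 0.0337266 ] case xy [-98.1 239.9] tip z case 23.7 [ 0.1  0.7 -0.5]
0.20753410512023496 [[-0.185, -0.983, -0.0], [-0.983, 0.185, -0.0], [0.0, 0.0, -1.0]]
[ 64.3 258.7]
[-32.6 257.5]
[-49.9 257.5]
[-50.1 300.7]
[-144.7  303.2]
```

View pics/c11.png

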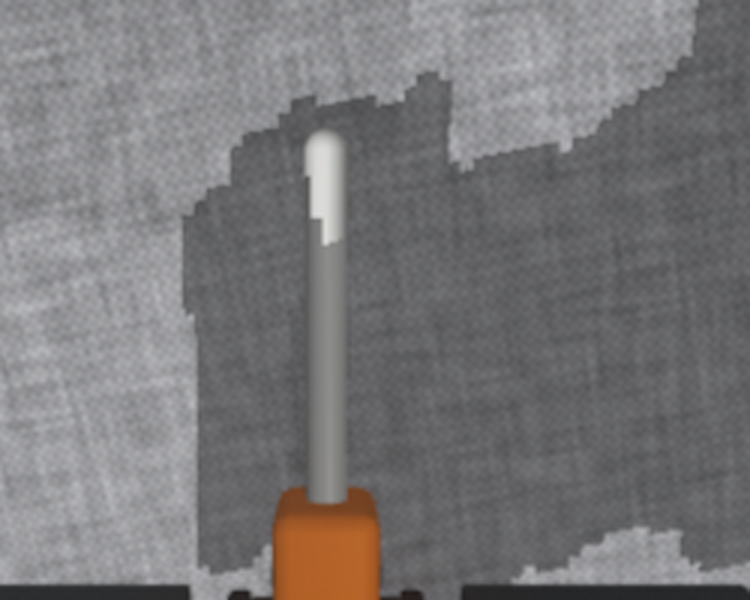

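>>> {"name": "arm_command", "arguments": {"motion": [[2,10,0,0,0,0,0],[2,12,0,0,0,0,0],[2,10,0,0,0,0,0],[2,0,0,0,0,0,0]]}}

```text
time_s: 30.65
tcp_pos: [0.4954, 0.0726, 0.0338]
ee_rot: [[-0.184, -0.983, -0.001], [-0.983, 0.184, -0.0], [0.001, 0.001, -1.0]]
wrist_force: [-0.4, -0.2, -0.8]
gripper_width: 0.204
gripper_force: 30.0
```

```bash
python3 look.py; python3 - <<'E'
from h import *
s=sense()
m=camera_model('wrist'); im=snap('wrist','w12').astype(int); snap('side','s12'); np.save('w12m.npy',m,allow_pickle=True)
Rw=np.array(s['ee_rot'])
for X in ([*(np.array(s['tcp_pos'])+Rw@[.09,0,.0014])],[*cw(-98,110),.032],[*cw(-80,110),.047],[*cw(-115,110),.047],[*cw(-115,104),.047],[*cw(-115,110),.015],[*cw(-115,98),.047],[*cw(-115,80),.047]): print(np.round(proj('wrist',X,m),1))
g=im.mean(2).astype(int)
for r in range(0,70,5): print(r,g[r,200:330:5])
E
```

```text
30.65 [0.49540897 0.07262206 0.03375373] case xy [-98.5 206.1] tip z case 23.8 [-0.4 -0.2 -0.8]
[ 64.3 258.7]
[ 50.4 257.1]
[ 43.7 214.3]
[ 43.4 297.6]
[ 27.7 298. ]
[ 56.6 289.8]
[ 11.7 298.4]
[-38.9 299.7]
0 [171 171 165 139 200 200 199 198 199 198 198 197 196 197 196 195 194 195
 194 193 181 101 106 105 100 102]
5 [171 172 166 124 131 132 130 131 130 130 129 129 129 128 128 128 126 126
 126 125 101  95 104  98 102 104]
10 [172 171 166 126  90  90  90  90  90 117 124 124 123 124 123 123 123 123
 123 122 108 103 100  94 102 105]
15 [171 172 168 129  84  89  89  88  89  89 105 120 128 110 110 109 121 120
 120 120 104 111 104 102  99 101]
20 [172 173 169 131  85  89  89  89  89  88 117 120 127 109  93  87  87  86
  87  92 105 109  98 106  91  96]
25 [173 174 170 133 132 132 132 132 210 209 209 209 209 209 209 208 208 208
 208 208 186 103 100 104 100  97]
30 [173 174 171 134 125 133 134 133 211 211 211 211 210 210 210 209 209 208
 208 207 161  96 106 111 101 144]
35 [173 174 172 137 126 144 150 134 212 212 212 216 222 210 210 209 209 208
 213 219 163  92  98 131 161 161]
40 [169 170 168 133  88  90  91 113 124 124 124 123 124 123 122 122 122 122
 121 121 104  97 111 157 156 155]
45 [141 142 140 100  83 126 126 125 125 126 134 181 209 201 149 124 124 124
 124 123 153 126 157 150 142 143]
50 [115 109  92 107  85 101 125 125 124 124 123 123 123 123 122 123 122 121
 121 106  98 168 156 145 147 159]
55 [113 114 103 111  97  89  88 127 147 137  89  89 101  91  92  88  91  99
 111 106  99 158 152 162 152 154]
60 [128 129 128 162 135 160 138 135  93  94  95  92  95  91  90  90  85  97
 104 103  92 145 157 159 151 154]
65 [144 140 135 143 142 138  92  94  91  95  92 152 138  93  87 101  92 101
 101 107 126 160 162 174 155 151]
```

```bash
python3 - <<'E'
from h import *
g=cv2.imread('pics/w12.png').mean(2).astype(int)
print('col285',list(zip(range(20,64),g[20:64,285])))
print('row30',g[30,292:308]); print('row47',g[47,284:300])
for r in range(36,62): print(r,g[r,236:282:2])
m=np.load('w12m.npy',allow_pickle=True).item()
for z in (.045,.047,.049): print(z,[np.round(proj('wrist',[*cw(-115,y),z],m),1).tolist() for y in (110,104)])
E
```

```text
col285 [(20, np.int64(86)), (21, np.int64(87)), (22, np.int64(86)), (23, np.int64(134)), (24, np.int64(191)), (25, np.int64(208)), (26, np.int64(208)), (27, np.int64(209)), (28, np.int64(209)), (29, np.int64(209)), (30, np.int64(208)), (31, np.int64(208)), (32, np.int64(207)), (33, np.int64(207)), (34, np.int64(208)), (35, np.int64(208)), (36, np.int64(214)), (37, np.int64(220)), (38, np.int64(219)), (39, np.int64(192)), (40, np.int64(122)), (41, np.int64(123)), (42, np.int64(124)), (43, np.int64(122)), (44, np.int64(123)), (45, np.int64(124)), (46, np.int64(123)), (47, np.int64(123)), (48, np.int64(122)), (49, np.int64(121)), (50, np.int64(121)), (51, np.int64(121)), (52, np.int64(127)), (53, np.int64(120)), (54, np.int64(97)), (55, np.int64(99)), (56, np.int64(99)), (57, np.int64(95)), (58, np.int64(96)), (59, np.int64(97)), (60, np.int64(97)), (61, np.int64(96)), (62, np.int64(95)), (63, np.int64(99))]
row30 [208 208 207 207 207 213 219 210 161  98 102 103 100  96 100 107]
row47 [123 123 122 122 122 122 122 122 122 122 121 116 107 114 116  94]
36 [171 213 212 212 212 212 212 216 2
[... 1921 characters left out ...]
]
56 [140 138 149 136 139 138  91  89  94  89  96  99  98  96  95  91  94  95
  91  93  86  90  90]
57 [141 135 144 146 126 123  92  92  97  95  91 101  97  95  96  92  89  95
  89  91  86  87  86]
58 [137 136 119 131 106  89  96  96  95  96  88  99  99  94  94  91  85  92
  91  89  87  89  85]
59 [132 136  88  93  91  91  96  97  93  93  93  96  98  93  92  89  89  90
  95  93  88  89  86]
60 [135 132  93  92  93  91  95  95  99  91  95  95  95  92  96  86  93  90
  95  94  86  84  85]
61 [148 129  94  92  94  91  99  95 102  92  92  95  95  93 101  87  90  90
  90  92  85  81  84]
0.045 [[44.5, 297.0], [29.0, 297.4]]
0.047 [[43.4, 297.6], [27.7, 298.0]]
0.049 [[42.4, 298.2], [26.5, 298.6]]
```

>>> {"name": "arm_command", "arguments": {"motion": [[2,2,0.5,0,0,0,0],[2,5,0,0,0,0,0],[2,5,0,0,0,0,0],[2,4,0,0,0,0,0],[2,0,0,0,0,0,0]]}}

```text
time_s: 31.25
tcp_pos: [0.4926, 0.0582, 0.0337]
ee_rot: [[-0.183, -0.983, -0.0], [-0.983, 0.183, -0.0], [0.0, 0.0, -1.0]]
wrist_force: [0.7, 0.1, -1.2]
gripper_width: 0.201
gripper_force: 30.0
```

```bash
python3 look.py; python3 - <<'E'
from h import *
s=sense(); print(s['gripper_width'],np.round(s['moment'],3))
im=snap('wrist','w13'); g=im.mean(2).astype(int)
for r in range(56,100,3): print(r,g[r,236:290:2])
E
```

```text
31.25 [0.49260595 0.05815271 0.03368545] case xy [-98.6 191.4] tip z case 23.7 [ 0.7  0.1 -1.2]
0.20107873397962425 [ 0.067 -0.086 -0.002]
56 [90 90 89 90 90 89 89 90 89 88 88 89 89 89 89 89 88 88 89 88 88 89 88 88
 88 87 87]
59 [ 90  92  97  90  93  88  90  92  94  85  92  94  91  93  90  85  97  90
  91  94  93  93 100  94 100  97  91]
62 [125 157 191 192 192 192 191 193 191 191 190 192 192 192 191 191 192 192
 192 191 190 190 189 190 191 191 192]
65 [131 169 208 209 208 209 209 209 208 209 208 208 208 208 208 208 208 207
 207 207 208 207 207 208 207 207 206]
68 [131 169 209 209 209 208 208 208 208 208 208 208 207 208 207 207 207 207
 207 207 207 207 206 206 206 206 205]
71 [131 169 209 209 209 208 208 208 208 208 208 208 208 213 211 207 206 207
 206 206 206 206 206 205 205 205 204]
74 [187 210 209 209 209 212 214 214 219 219 219 220 219 219 215 208 208 208
 208 207 207 210 212 212 217 218 217]
77 [125 124 124 124 124 124 123 130 140 140 139 139 139 138 137 130 137 138
 138 138 138 137 137 137 136 137 137]
80 [ 91  91  91  91  91  90 102 110 133 192 204 202 182 158 119  99  97 144
 111 116 123 122 122 122 122 122 122]
83 [ 92  88  94  88  91  88  92  88 118 166 205 202 182 158 120  91  93  91
  92  90  87  91  88  91  95  98 104]
86 [ 88  87  87  92  90  89  95  98  89 105 205 201 182 157 119  89  87  91
  94  89  89  87  86  89  97  98 103]
89 [ 93  87  90  92  96  89 101  95  89 104 205 202 183 157 119  88  86  90
  87  90  84  83  84  93  94 107  94]
92 [ 94  94  90  95  94  94  89  94  88 104 206 201 182 157 118  85  84  86
  89 100  96  91  92  89 100 105 101]
95 [ 90  89  87  85  92  89  86  89  89 104 206 201 182 157 119  95  92  88
  90  94  91  91  82  89  94  98  92]
98 [ 94 100  92  97  97 100  90  94  88 104 114 122 182 156 117  93  90  86
  92  86  96  90  87  91  99  99  98]
```

>>> {"name": "arm_command", "arguments": {"motion": [[2,4,0,0,0,0,0],[2,4,0,0,0,0,0],[2,4,0,0,0,0,0],[2,0,0,0,0,0,0]]}}

```text
time_s: 31.7
tcp_pos: [0.4904, 0.0464, 0.0337]
ee_rot: [[-0.183, -0.983, -0.0], [-0.983, 0.183, -0.0], [0.0, 0.0, -1.0]]
wrist_force: [0.1, -0.1, -1.5]
gripper_width: 0.205
gripper_force: 30.0
```

>>> {"name": "arm_command", "arguments": {"motion": [[2,4,0,0,0,0,0],[2,4,0,0,0,0,0],[2,4,0,0,0,0,0],[2,0,0,0,0,0,0]]}}

```text
time_s: 32.1
tcp_pos: [0.4883, 0.0346, 0.0337]
ee_rot: [[-0.183, -0.983, -0.0], [-0.983, 0.183, -0.0], [0.0, 0.0, -1.0]]
wrist_force: [0.3, -0.3, -0.4]
gripper_width: 0.204
gripper_force: 30.0
```

>>> {"name": "arm_command", "arguments": {"motion": [[2,5,0,0,0,0,0],[2,5,0,0,0,0,0],[2,5,0,0,0,0,0],[2,5,0,0,0,0,0],[2,4,0,0,0,0,0],[2,0,0,0,0,0,0]]}}

```text
time_s: 32.7
tcp_pos: [0.4839, 0.011, 0.0337]
ee_rot: [[-0.183, -0.983, -0.0], [-0.983, 0.183, -0.0], [0.0, 0.0, -1.0]]
wrist_force: [-0.6, -0.4, -1.1]
gripper_width: 0.207
gripper_force: 30.0
```

>>> {"name": "arm_command", "arguments": {"motion": [[2,1.5,0,0,0,0,0],[2,1.5,0,0,0,0,0],[2,1,0,0,0,0,0],[2,0,0,0,0,0,0]]}}

```text
time_s: 33.1
tcp_pos: [0.4834, 0.0075, 0.0337]
ee_rot: [[-0.182, -0.983, -0.0], [-0.983, 0.182, -0.0], [0.0, 0.0, -1.0]]
wrist_force: [0.2, -0.1, -0.9]
gripper_width: 0.201
gripper_force: 30.0
```

>>> {"name": "arm_command", "arguments": {"motion": [[2,1,0,0,0,0,0],[2,1,0,0,0,0,0],[2,0,0,0,0,0,0]]}}

```text
time_s: 33.4
tcp_pos: [0.4834, 0.0066, 0.0338]
ee_rot: [[-0.182, -0.983, 0.001], [-0.983, 0.182, 0.002], [-0.002, -0.001, -1.0]]
wrist_force: [-1.2, 6.2, -1.2]
gripper_width: 0.209
gripper_force: 30.0
```

```bash
python3 look.py; python3 - <<'E'
from h import *
im=snap('wrist','w14').astype(int)
for c in (245,259,272): print(c,[(r,*im[r,c]) for r in range(110,180,3)])
E
```

```text
33.4 [0.48344555 0.00661245 0.03381195] case xy [-98.2 139. ] tip z case 23.8 [-1.2  6.2 -1.2]
245 [(110, np.int64(93), np.int64(91), np.int64(91)), (113, np.int64(96), np.int64(94), np.int64(93)), (116, np.int64(134), np.int64(133), np.int64(130)), (119, np.int64(133), np.int64(132), np.int64(130)), (122, np.int64(131), np.int64(130), np.int64(127)), (125, np.int64(131), np.int64(129), np.int64(127)), (128, np.int64(126), np.int64(125), np.int64(122)), (131, np.int64(87), np.int64(86), np.int64(85)), (134, np.int64(87), np.int64(85), np.int64(85)), (137, np.int64(78), np.int64(77), np.int64(76)), (140, np.int64(79), np.int64(77), np.int64(76)), (143, np.int64(84), np.int64(82), np.int64(82)), (146, np.int64(88), np.int64(87), np.int64(87)), (149, np.int64(78), np.int64(76), np.int64(73)), (152, np.int64(81), np.int64(79), np.int64(76)), (155, np.int64(103), np.int64(103), np.int64(100)), (158, np.int64(125), np.int64(124), np.int64(121)), (161, np.int64(133), np.int64(132), np.int64(129)), (164, np.int64(129), np.int64(128), np.int64(126)), (167, np.int64(127), np.int64(125), np.int
[... 1982 characters left out ...]
.int64(89), np.int64(89), np.int64(91)), (143, np.int64(90), np.int64(91), np.int64(92)), (146, np.int64(88), np.int64(88), np.int64(89)), (149, np.int64(75), np.int64(74), np.int64(73)), (152, np.int64(80), np.int64(80), np.int64(78)), (155, np.int64(101), np.int64(100), np.int64(99)), (158, np.int64(124), np.int64(124), np.int64(121)), (161, np.int64(132), np.int64(132), np.int64(130)), (164, np.int64(130), np.int64(130), np.int64(128)), (167, np.int64(129), np.int64(128), np.int64(127)), (170, np.int64(129), np.int64(129), np.int64(127)), (173, np.int64(130), np.int64(130), np.int64(128)), (176, np.int64(105), np.int64(104), np.int64(103)), (179, np.int64(76), np.int64(75), np.int64(74))]
```

>>> {"name": "arm_command", "arguments": {"motion": [[36,0,0,0,0,0,0],[36,0,0,0,0,0,0],[36,0,0,0,0,0,0],[36,0,0,0,0,0,0]]}}

```text
time_s: 33.85
tcp_pos: [0.483, 0.0054, 0.0338]
ee_rot: [[-0.182, -0.983, -0.0], [-0.983, 0.182, -0.0], [0.0, 0.0, -1.0]]
wrist_force: [-0.3, 0.4, 0.3]
gripper_width: 0.397
gripper_force: 0.0
```

>>> {"name": "arm_command", "arguments": {"motion": [[36,0,0,-20,0,0,0],[36,0,0,-40,0,0,0],[36,0,0,-40,0,0,0],[36,-10,0,-20,0,0,0],[36,-20,0,0,0,0,0],[36,0,0,0,0,0,0]]}}

```text
time_s: 34.45
tcp_pos: [0.4894, 0.0363, 0.1548]
ee_rot: [[-0.181, -0.984, 0.003], [-0.984, 0.181, 0.001], [-0.002, -0.002, -1.0]]
wrist_force: [-0.1, -0.9, 1.2]
gripper_width: 0.415
gripper_force: 0.0
```

```bash
python3 look.py; python3 - <<'E'
from h import *
m=camera_model('wrist'); im=snap('wrist','w15').astype(int)
k=((im[:,:,0]>130)&(im[:,:,2]<70)&(im[:,:,1]<150)&(im[:,:,0]-im[:,:,1]>60)).astype(np.uint8)
k=cv2.morphologyEx(k,cv2.MORPH_CLOSE,np.ones((9,9))); n,l,st,ce=cv2.connectedComponentsWithStats(k)
for j in range(1,n):
    if st[j,4]>150: print(st[j],ce[j][::-1],np.round(ray('wrist',ce[j][::-1],.04,m),4))
h=[*cw(-98,138.5)]; print(h)
for y,z in [(168.5,.044),(168.5,.03),(108.5,.044)]: print(np.round(proj('wrist',[*cw(-98,y),z],m),1))
for n in ('pin_center','pin_tip','lid_edge'):
  for d in find_in(n,'wrist'): print(n,d)
# lid front edge in wrist view
Y=(im[:,:,0]>150)&(im[:,:,1]>110)&(im[:,:,2]<90)
print('pred lid corner front+y', [np.round(proj('wrist',[*cw(82-164,y),.002+.056+.002],m),1).tolist() for y in (114.5,60)])
for r in (60,80,100): 
  c=np.where(Y[r])[0]; print(r,(c.min(),c.max()) if len(c) else None)
E
```

```text
34.45 [0.48937426 0.03630876 0.15479558] case xy [-97.8 169.3] tip z case 144.8 [-0.1 -0.9  1.2]
[ 250  126   21   62 1180] [156.17627119 259.98305085] [0.4828 0.0067 0.04  ]
[np.float64(0.4835806393393949), np.float64(0.006039886195838173)]
[189.9 258.9]
[186.2 258.9]
[120.6 259. ]
pin_center {'location': [147.7, 262.7], 'p': 0.73}
pin_tip {'location': [145.3, 259.2], 'p': 0.75}
lid_edge {'location': [60.2, 137.7], 'p': 0.78}
pred lid corner front+y [[129.0, 238.8], [54.9, 237.8]]
60 (np.int64(27), np.int64(238))
80 (np.int64(30), np.int64(238))
100 (np.int64(33), np.int64(238))
```

```bash
python3 - <<'E'
from h import *
im=cv2.imread('pics/w15.png')[:,:,::-1]
for c in (253,259,266,290): print(c,[(r,im[r,c].tolist()) for r in range(60,134,2)])
a=cv2.imread('pics/w10.png')[:,:,::-1]
print('w10',[(r,a[r,258].tolist()) for r in range(142,166,2)])
E
```

```text
253 [(60, [92, 90, 87]), (62, [92, 89, 87]), (64, [92, 90, 87]), (66, [89, 87, 83]), (68, [88, 86, 83]), (70, [90, 88, 86]), (72, [85, 82, 79]), (74, [137, 136, 133]), (76, [185, 184, 180]), (78, [183, 182, 179]), (80, [183, 182, 178]), (82, [152, 151, 147]), (84, [82, 79, 73]), (86, [86, 84, 81]), (88, [88, 85, 82]), (90, [86, 84, 80]), (92, [86, 83, 80]), (94, [82, 80, 75]), (96, [157, 156, 151]), (98, [185, 184, 181]), (100, [181, 181, 178]), (102, [181, 180, 177]), (104, [181, 181, 176]), (106, [171, 170, 165]), (108, [93, 90, 87]), (110, [83, 80, 77]), (112, [101, 100, 97]), (114, [173, 171, 169]), (116, [174, 173, 169]), (118, [174, 173, 170]), (120, [164, 158, 153]), (122, [91, 58, 34]), (124, [96, 60, 35]), (126, [155, 85, 37]), (128, [218, 118, 43]), (130, [228, 128, 46]), (132, [228, 128, 46])]
259 [(60, [205, 205, 200]), (62, [205, 205, 201]), (64, [206, 206, 202]), (66, [207, 207, 202]), (68, [208, 207, 203]), (70, [208, 208, 204]), (72, [162, 162, 158]), (74, [146, 145, 142]), (76, [184, 184, 181]), (78, [183, 182, 179]), (80, [183, 182, 178]), (82, [156, 157, 152]), (84
[... 1731 characters left out ...]
94, [87, 87, 87]), (96, [91, 90, 91]), (98, [89, 88, 89]), (100, [86, 86, 87]), (102, [82, 81, 83]), (104, [87, 87, 87]), (106, [83, 83, 84]), (108, [84, 83, 85]), (110, [86, 85, 86]), (112, [85, 85, 85]), (114, [85, 84, 85]), (116, [84, 83, 83]), (118, [84, 84, 84]), (120, [82, 81, 82]), (122, [87, 86, 87]), (124, [87, 85, 87]), (126, [86, 85, 86]), (128, [85, 84, 86]), (130, [86, 84, 85]), (132, [86, 84, 86])]
w10 [(142, [176, 176, 173]), (144, [176, 175, 173]), (146, [175, 175, 172]), (148, [114, 113, 112]), (150, [114, 113, 112]), (152, [111, 103, 98]), (154, [122, 70, 41]), (156, [197, 106, 45]), (158, [225, 125, 50]), (160, [226, 125, 50]), (162, [225, 125, 49]), (164, [226, 127, 50])]
```

```bash
python3 - <<'E'
from h import *
m=camera_model('wrist'); im=cv2.imread('pics/w15.png').mean(2)
def cy(rc,z):
    d=ray('wrist',rc,z,m)[:2]-C; t=np.radians(YAW); return round(1000*(-d[0]*np.sin(t)+d[1]*np.cos(t)),1)
for n,r,z in [('inner lug',73.8,.047),('inner lug o',82.5,.047),('ear i',95.5,.058),('ear o',107,.058),('lug i',112.7,.047),('lug o',120.3,.047),('handle top front',126,.044),('shank at face',123.2,.0355),('handle back',188,.044)]: print(n,cy((r,259),z))
print(im[108:130,250].round(),im[108:130,259].round(),im[108:130,245].round(),im[108:130,240].round())
E
```

```text
inner lug 69.7
inner lug o 76.3
ear i 86.8
ear o 95.4
lug i 99.7
lug o 105.8
handle top front 110.5
shank at face 108.5
handle back 164.0
[ 89.  78.  78.  77. 100. 145. 171. 172. 172. 172. 172. 173. 156. 113.
  93.  85.  78.  82.  84.  86.  91.  94.] [103. 100.  99. 100. 104. 138. 171. 172. 171. 171. 177. 185. 194. 208.
 208. 172.  66.  71.  89. 106. 123. 133.] [ 89.  81.  82.  81.  86.  99. 108. 107. 108. 110. 116. 121. 117. 113.
 115. 117. 118. 114. 119. 127. 127. 124.] [ 85.  86.  84.  84.  87.  93.  96.  97.  97.  96.  98. 101. 102. 101.
 100. 103. 112. 119. 125. 127. 132. 130.]
```

>>> {"name": "arm_command", "arguments": {"motion": [[0,-17,0,0,0,0,0],[0,0,0,0,0,0,0],[0,0,0,30,0,0,0],[0,0,0,35,0,0,0],[0,0,0,35,0,0,0],[0,0,0,22,0,0,0],[0,0,0,0,0,0,0]]}}

```text
time_s: 35.35
tcp_pos: [0.4898, 0.0506, 0.029]
ee_rot: [[-0.183, -0.983, -0.006], [-0.983, 0.183, -0.002], [0.003, 0.005, -1.0]]
wrist_force: [-1.2, -0.4, -0.2]
gripper_width: 0.009
gripper_force: 0.0
```

>>> {"name": "arm_command", "arguments": {"motion": [[0,4,0,0,0,0,0],[0,2,0,0,0,0,0],[0,2,0,0,0,0,0],[0,0,0,0,0,0,0]]}}

```text
time_s: 35.75
tcp_pos: [0.4954, 0.0477, 0.0351]
ee_rot: [[-0.181, -0.983, 0.013], [-0.983, 0.181, 0.007], [-0.009, -0.012, -1.0]]
wrist_force: [0.6, 13.2, 1.8]
gripper_width: 0.007
gripper_force: 6.5
```

```bash
python3 look.py
```

```text
35.75 [0.49542027 0.04766012 0.03514264] case xy [-93.9 181.6] tip z case 25.1 [ 0.6 13.2  1.8]
```

>>> {"name": "arm_command", "arguments": {"motion": [[0,-6,0,0,0,0,0],[0,-8,0,0,0,0,0],[0,0,0,-30,0,0,0],[0,0,0,-40,0,0,0],[0,0,0,-40,0,0,0],[0,20,0,-10,0,0,0],[0,0,0,0,0,0,0],[0,0,0,0,0,0,0]]}}

```text
time_s: 36.55
tcp_pos: [0.4885, 0.0376, 0.1519]
ee_rot: [[-0.183, -0.983, -0.0], [-0.983, 0.183, 0.0], [0.0, 0.0, -1.0]]
wrist_force: [0.3, -0.7, -0.0]
gripper_width: 0.002
gripper_force: 0.0
```

```bash
python3 look.py; python3 - <<'E'
from h import *
m=camera_model('wrist'); im=snap('wrist','w16').astype(int); g=im.mean(2)
def cy(rc,z):
    d=ray('wrist',rc,z,m)[:2]-C; t=np.radians(YAW); return np.round(1000*np.array([d[0]*np.cos(t)+d[1]*np.sin(t),-d[0]*np.sin(t)+d[1]*np.cos(t)]),1)
k=((im[:,:,0]>130)&(im[:,:,2]<70)&(im[:,:,1]<150)&(im[:,:,0]-im[:,:,1]>60)).astype(np.uint8)
k=cv2.morphologyEx(k,cv2.MORPH_CLOSE,np.ones((9,9))); n,l,st,ce=cv2.connectedComponentsWithStats(k)
j=1+np.argmax(st[1:,4]); print(st[j],ce[j]); c=int(ce[j][0]); x,y,w,h,_=st[j]
print('front/back',cy((y,c),.043),cy((y+h,c),.043))
print([(r,*im[r,c-6].tolist()) for r in range(y-26,y+6,1)])
Y=(im[:,:,0]>150)&(im[:,:,1]>110)&(im[:,:,2]<90); print('yellow px',Y.sum())
E
```

```text
36.55 [0.48846847 0.0375742  0.15187396] case xy [-98.9 170.4] tip z case 141.9 [ 0.3 -0.7 -0. ]
[ 248  124   21   64 1269] [257.72182821 155.20567376]
front/back [-97.9 112.1] [-97.7 167.2]
[(98, 185, 185, 181), (99, 183, 183, 178), (100, 183, 182, 178), (101, 185, 183, 179), (102, 183, 183, 178), (103, 184, 183, 179), (104, 182, 181, 177), (105, 167, 166, 162), (106, 136, 134, 131), (107, 88, 85, 81), (108, 86, 82, 79), (109, 84, 81, 78), (110, 84, 81, 77), (111, 117, 115, 113), (112, 161, 160, 158), (113, 176, 175, 171), (114, 177, 175, 171), (115, 177, 176, 171), (116, 177, 175, 171), (117, 177, 176, 172), (118, 183, 181, 178), (119, 162, 155, 151), (120, 93, 60, 36), (121, 96, 61, 35), (122, 98, 62, 35), (123, 102, 63, 35), (124, 123, 72, 36), (125, 173, 94, 39), (126, 212, 114, 42), (127, 223, 123, 45), (128, 229, 129, 46), (129, 229, 128, 46)]
yellow px 30125
```

```bash
python3 -c "
from station import finish_job; print(finish_job())"
```

```text
the job is handed in; nothing more can be done
None
```

I handed the job in at about 37 s. All four batteries found on the desk are flat in the case, the lid is latched, and the pin is through both lugs and the ear with its handle against the outer lug; the last checks used image measurements and contact force, as I had used up my 14 picture views.

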